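# Repacking the cutter die of a label machine

## Task

Repack the cutter die: lift the top plate off its guide pins and lay it aside, take the block brush and sweep the stray clip blanks along the tape channel into the catch tray (move them with the brush, not with the fingers), then thread all the packing plates that fit flat over the two guide pins, down onto the rails, and put the top plate back over the pins on top of them, fully home. Stand the brush back where you found it, and leave the long plate of another die and the other things on the bench alone.

Things in the scene. Friction and masses are not known exactly. Their poses are not given: they have to be found in the camera images.
- bed: Lower cutter die fixed on the bench: blue cast base 170 x 220 mm, a 120 mm wide dark steel block on it, two steel rails, two upright guide pins. Origin: centre of the underside, on the bench; x across the die from pin to pin, y along its tape channel, z up. Rails: x = 36 to 60 mm on either side, 220 mm long, tops 60 mm above the bench. A low roller at the +y end (to y = 134 mm, 45 mm high).
- seat (a point): Point midway between the two guide pins, at the height of the rail tops, where the underside of the first packing plate comes to lie; axes as the die's. The pins stand in the rails at x = -48 and 48 mm, y = 0: 9 mm in diameter, round-nosed, tops 50 mm above this point.
- lip (a point): Middle of the chute lip's outer edge, at the level of the channel floor (42 mm above the bench, 18 mm below the rail tops); axes as the die's. The tape channel is 72 mm wide, runs between the rails along y from the die's +y end (y = 110 mm from the die's centre, open) and goes on over this 3 mm lip, 128 mm from the die's centre on the -y side, above the catch tray.
- tray: Catch tray fixed under the chute lip at the -y end of the die: white plastic open box 130 x 120 mm, 34 mm high, walls and floor 4 mm, with a small green tab. Origin: centre of its underside, 172 mm from the die's origin along the die's -y; axes as the die's.
- brush: Small block brush standing on its bristles on the bench: stiff black bristles (treat as solid) 64 x 26 mm and 28 mm high, a wooden block 70 x 32 mm from 28 to 42 mm, and on that a wooden grip rib 50 mm long (x), 20 mm thick (y), from 42 to 76 mm above the bristle ends. Origin: centre of the bristle ends; x along its length, y through its thickness. About 0.12 kg.
- plate0: Packing plate (one of up to four alike, two to four are there): flat plain aluminium bar 124 x 40 mm, 8 mm thick, about 0.1 kg, with two 12 mm through holes 96 mm apart on its long centre line (x = -48 and 48 mm). Lies flat on the bench. Origin: centre of its underside; x along its length.
- plate1: Packing plate (one of up to four alike, two to four are there): flat plain aluminium bar 124 x 40 mm, 8 mm thick, about 0.1 kg, with two 12 mm through holes 96 mm apart on its long centre line (x = -48 and 48 mm). Lies flat on the bench. Origin: centre of its underside; x along its length.
- plate2: Packing plate (one of up to four alike, two to four are there): flat plain aluminium bar 124 x 40 mm, 8 mm thick, about 0.1 kg, with two 12 mm through holes 96 mm apart on its long centre line (x = -48 and 48 mm). Lies flat on the bench. Origin: centre of its underside; x along its length.
- plate3: Packing plate (one of up to four alike, two to four are there): flat plain aluminium bar 124 x 40 mm, 8 mm thick, about 0.1 kg, with two 12 mm through holes 96 mm apart on its long centre line (x = -48 and 48 mm). Lies flat on the bench. Origin: centre of its underside; x along its length.
- top_plate: Top plate of the die; at the start it sits over the guide pins on the rails, across the channel: steel bar 124 x 40 mm, 10 mm thick, with the same two 12 mm holes 96 mm apart (x = -48 and 48 mm) and a dark steel grip block on its middle, 40 mm long (x), 16 mm thick (y), from 10 to 38 mm above its underside. Origin: centre of its underside; x along its length. About 0.32 kg.
- long_plate: A plate of another die lying among the packing plates: aluminium, 40 mm wide and 8 mm thick like them but 150 mm long, holes 124 mm apart, so it does not fit these pins. Origin: centre of its underside; x along its length.
- blank0: Stray clip blank (one of up to five alike, three to five are there): cast light metal block 16 x 13 x 10 mm, 16 g, lying in the tape channel of the die, perhaps under the top plate. Origin: centre of its underside as first placed.
- blank1: Stray clip blank (one of up to five alike, three to five are there): cast light metal block 16 x 13 x 10 mm, 16 g, lying in the tape channel of the die, perhaps under the top plate. Origin: centre of its underside as first placed.
- blank2: Stray clip blank (one of up to five alike, three to five are there): cast light metal block 16 x 13 x 10 mm, 16 g, lying in the tape channel of the die, perhaps under the top plate. Origin: centre of its underside as first placed.
- blank3: Stray clip blank (one of up to five alike, three to five are there): cast light metal block 16 x 13 x 10 mm, 16 g, lying in the tape channel of the die, perhaps under the top plate. Origin: centre of its underside as first placed.
- blank4: Stray clip blank (one of up to five alike, three to five are there): cast light metal block 16 x 13 x 10 mm, 16 g, lying in the tape channel of the die, perhaps under the top plate. Origin: centre of its underside as first placed.
- tin: Bystander: open steel tin, 64 mm across, 45 mm high, in front of the die.
- driver: Bystander: screwdriver with a red handle lying behind the die.
- spanner: Bystander: steel spanner lying at the back.
- tape: Bystander: roll of paper label tape lying flat, 90 mm across, 22 mm high, on the right.
Mind the look-alikes: they are no part of the job. What is shaped like the plate1 but pink or red is not meant.

How it is judged:
By the outcome, as a careful person would: the job done as asked, in the order asked, and still so for the second after the job is handed in, with the robot touching nothing.
Of plate0, plate1, plate2, plate3 only 2 to 4 are there at a start; the rules pass over those that are not, and their reading is None.
Of blank0, blank1, blank2, blank3, blank4 only 3 to 5 are there at a start; the rules pass over those that are not, and their reading is None.
At some moment in a run one of plate0, plate1, plate2, plate3, top_plate may be knocked a few centimetres aside while the robot is not near it.
Once in a run the grip may slacken for a moment while it holds something.
It also fails if it takes over 210 s, if anything falls off the work surface, if the arm or the gripper's body presses on something with over 40 N, if the wrist force passes 120 N, or if a joint passes its speed limit or range.

## Robot

A 7-joint arm with a two-finger parallel gripper is mounted at the origin on the work surface. World frame = base frame: x ahead of the robot, y to its left, z up, the work surface at z = 0. Lengths are in m, angles in degrees, forces in N, time in s.
With the tool pointing down it reaches from about 0.4 to 0.875 m from the base axis. Payload 6.5 kg.
Tool frame: the origin (TCP) lies at the very end of the fingers, on their centre line; the grasp point (between the pads) lies 19 mm behind it; z points along the fingers, y is the line along which they close (so a half turn about z gives the same grasp; the last joint's range is limited). The gripper opens to 88 mm and grips with 3 to 60 N. Pads are 18 mm wide; open, the fingers measure 123 mm over their backs; the gripper's body (75 mm by 187 mm) begins 45 mm behind the grasp point.
Start: joints at [-76.329, 30.733, -0.252, 88.115, 0.149, 61.152, -4.079], TCP at [0.195, 0.62, 0.206] pointing down, gripper open.
Joint ranges: [-154.64, 154.64], [-21.42, 123.67], [-72.66, 72.17], [13.99, 137.28], [-74.86, 254.86], [10.95, 109.41], [-158.01, 158.01]. Speed limits (degrees/s): [136.94, 136.94, 180, 180, 180, 180, 180].

## Interface

Orientations are given as [roll, pitch, yaw] about the fixed x, y, z axes, in that order (R = Rz(yaw) Ry(pitch) Rx(roll)).
In Python, from workcell import r gives the robot as it stands.
- The arm moves only by the tool step_arm, never from a script. Its argument "rows" is a list of rows, each an object with "delta_pos": the shift along the tool's x, y, z in mm, a list of three; "angular": the turn, a rotation vector about the tool's x, y, z in rad, a list of three. In form: [{"delta_pos": [dx, dy, dz], "angular": [ax, ay, az]}, ...]. A call has exactly 8 rows; each row is the pose to reach, as a shift and turn from the pose commanded when the call began, along the tool's axes at that moment; what a row does not reach only later rows make up. A row lasts 1/12 s, in which the tool goes at most 41.7 mm and 7.16 degrees, less where a joint would pass 70% of its speed; a pose out of reach is approached as far as the arm can. A call with a gripper value outside its range is refused whole. "claw" is the opening, from 0 (shut) to 1 (fully open), set as the call begins (left out, the last holds). The fingers move at their own pace and stop on an object; "grip_force" is the grip in N (left out, the last holds). Time passes only in rows, so rows that repeat a pose let the fingers close, or fill a call up. It gives the time, the measured TCP pose, the force, the opening and the grip force at its end, in the units of the state.
- r.read_state(): the state, without advancing time (a new reading comes with each control period).
- r.snapshot(name): name is "scene" or "top" or "wrist"; returns the picture (420x560x3 uint8, red, green, blue); there is no depth.
- r.camera_params(name): a dict with "K" (3x3 intrinsics, pixels), "k1" (the pictures are not rectified: a ray, as slopes to the right and down, at radius r is drawn at 1 + k1 r^2 times it, then the intrinsics apply), "R" (3x3) and "t" (3): a world point X has camera coordinates R X + t. Camera axes: x right, y down, z forward; pixel columns grow to the right and rows downward; lengths in m; the calibration is good to about 2 mm. A picture is of the moment at which its call begins: read the wrist's pose just before it. camera_params takes no time and is no camera call; for the wrist camera it gives the pose at the moment of the call.
- r.finish_job(): hands the job in; it is judged then, once.
The state is a dict: "clock": time; "joint_pos": joint angles; "dq": joint speeds; "tau": joint torques, N m; "tcp_pos": TCP position; "eef_rot": TCP orientation; "contact_force": force on the tool from outside, world axes, zero at the start; "moment": the same for the moment, N m; "grip_width": finger opening in m; "grasp_force": force on a finger pad.
Only numpy, scipy, OpenCV 4.12 (cv2) and the standard library are available. Lean on these libraries where they do the work, as an engineer would, in place of code of your own. Each camera call takes 0.05 s, during which the arm holds its last target. There are 200 camera calls.

## Working session

There is one attempt and no reset: what is moved stays moved. The work goes in short steps, Python scripts to look and compute and a tool call to move; the robot and the scene stay as the last step left them, time stands still between calls to the robot, and variables do not carry over. Pictures are saved under pics/ and viewed, at most 14 in all, crops included, and the job is handed in when it is done.

Besides the shell and the picture viewer there is one more tool, called after ">>>" as name(argument=value, ...) on one line, values as JSON. step_arm: Moves the arm, as the interface text tells. Its arguments: {"type":"object","properties":{"rows":{"type":"array","items":{"type":"object","properties":{"delta_pos":{"type":"array","items":{"type":"number"}},"angular":{"type":"array","items":{"type":"number"}}}}},"claw":{"type":"number"},"grip_force":{"type":"number"}},"required":["rows"]}

```bash
ls; mkdir -p pics; python3 - <<'E'
from workcell import r
import cv2
s=r.read_state();print(s)
for n in("scene","top"):
    cv2.imwrite(f"pics/{n}0.png",r.snapshot(n)[:,:,::-1])
    print(n,r.camera_params(n))
E
```

```text
pics
{'clock': 0.0, 'joint_pos': array([-76.32794027,  30.77725795,  -0.25271534,  88.16984039,
         0.14902637,  61.15288841,  -4.08114731]), 'dq': array([ 0.03035318, -0.04968187, -0.03650636, -0.01201923,  0.01819957,
       -0.06726943,  0.0163008 ]), 'tau': array([-2.13659541e-04, -5.70983362e+01,  9.90356617e-01, -2.51607817e+01,
       -5.63532009e-02,  1.76009542e-02,  1.52659586e-04]), 'tcp_pos': array([0.19491613, 0.61938135, 0.20474794]), 'eef_rot': array([-1.79900670e+02,  8.18384220e-03,  1.62536052e+02]), 'contact_force': array([0.18156686, 0.02682756, 1.46504864]), 'moment': array([-0.01373739, -0.00483455,  0.02398039]), 'grasp_force': 0.0, 'grip_width': 0.08824818831972406}
scene {'K': array([[471.91430793,   0.        , 286.89938576],
       [  0.        , 471.91430793, 206.54895439],
       [  0.        ,   0.        ,   1.        ]]), 'k1': 0.0471314496753338, 'R': array([[ 0.39368665,  0.91922848,  0.00546135],
       [ 0.51803022, -0.21694595, -0.82739298],
       [-0.75937837,  0.32856272, -0.56159686]]), 't': array([-0.17080624, -0.21536828,  1.62028762])}
top {'K': array([[441.50111051,   0.        , 282.09433079],
       [  0.        , 441.50111051, 207.60259555],
       [  0.        ,   0.        ,   1.        ]]), 'k1': -0.07322940748778069, 'R': array([[ 3.20502941e-03, -9.99994859e-01,  1.03558794e-04],
       [-9.87496247e-01, -3.18129281e-03, -1.57610413e-01],
       [ 1.57609932e-01,  4.02882087e-04, -9.87501366e-01]]), 't': array([-0.0605056 ,  0.50991541,  1.3736219 ])}
```

View pics/scene0.png

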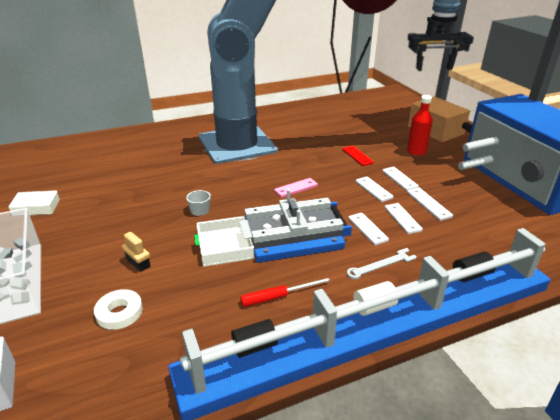

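View pics/top0.png

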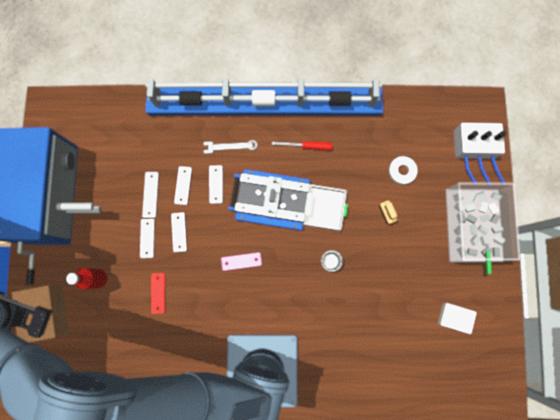

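Scene: die at top (275,198) with tray to its right and its green tab at (346,210). Brush is at (389,212). The pale bars are at top (150,194), (183,186), (215,184), (147,238) and (179,232); the first looks longest, so it is probably the long plate. Pink (241,261) and red (158,292) are decoys. Next I measure them.

```bash
cat > h.py <<'E'
import numpy as np,cv2
from workcell import r
def cp(n): return r.camera_params(n)
def px2w(c,uv,z):
    "pixels (N,2) -> world points on plane z"
    uv=np.asarray(uv,float).reshape(-1,1,2)
    s=cv2.undistortPoints(uv,c["K"],np.array([c["k1"],0,0,0.]),criteria=(3,50,1e-10)).reshape(-1,2) if hasattr(cv2,'x') else cv2.undistortPoints(uv,c["K"],np.array([c["k1"],0,0,0.])).reshape(-1,2)
    d=np.c_[s,np.ones(len(s))]@c["R"]; o=-c["R"].T@c["t"]
    return o+d*((z-o[2])/d[:,2])[:,None]
def w2px(c,X):
    X=np.asarray(X,float).reshape(-1,3)
    return cv2.projectPoints(X,cv2.Rodrigues(c["R"])[0],c["t"],c["K"],np.array([c["k1"],0,0,0.]))[0].reshape(-1,2)
def rects(c,mask,z,amin,amax):
    "contours -> world min-area rects: x,y,long,short(mm),angle of long axis deg in (-90,90], px centre"
    out=[]
    for k in cv2.findContours(mask.astype(np.uint8),cv2.RETR_EXTERNAL,cv2.CHAIN_APPROX_NONE)[0]:
        if not amin<cv2.contourArea(k)<amax: continue
        w=px2w(c,k.reshape(-1,2),z)[:,:2]*1000
        (x,y),(a,b),t=cv2.minAreaRect(w.astype(np.float32))
        if a<b:a,b,t=b,a,t+90
        t=(t+90)%180-90
        m=cv2.moments(k);out.append([x,y,a,b,t,m['m10']/m['m00'],m['m01']/m['m00']])
    return np.array(out)
def plates(n="top",img=None,z=.008,amin=250,amax=1500):
    img=r.snapshot(n) if img is None else img; c=cp(n)
    h=cv2.cvtColor(img,cv2.COLOR_RGB2HSV)
    return img,rects(c,(h[...,1]<60)&(h[...,2]>140),z,amin,amax)
def state(): 
    s=r.read_state();print("t%.2f tcp"%s["clock"],np.round(s["tcp_pos"]*1000,1),"rpy",np.round(s["eef_rot"],2),"F",np.round(s["contact_force"],1),"w%.1f gf%.1f"%(s["grip_width"]*1000,s["grasp_force"]));return s
def rel(s,xyz,yaw):
    "tool shift mm to reach world xyz(mm) with tool down at yaw (mod 180)"
    from scipy.spatial.transform import Rotation as Ro
    R0=Ro.from_euler('xyz',s["eef_rot"],degrees=True)
    d=R0.inv().apply(np.array(xyz)-s["tcp_pos"]*1000)
    y0=s["eef_rot"][2]; dy=(yaw-y0+90)%180-90
    a=(R0.inv()*Ro.from_euler('xyz',[180,0,y0+dy],degrees=True)).as_rotvec()
    print("delta",np.round(d,1),"ang",np.round(a,4),"yaw",round(y0+dy,1));return d,a
E
sed -i 's/criteria=(3,50,1e-10)).reshape(-1,2) if.*/).reshape(-1,2)/; s/,).reshape/).reshape/' h.py
python3 - <<'E'
from h import *
np.set_printoptions(suppress=True,precision=1,linewidth=150)
img=cv2.imread("pics/top0.png")[:,:,::-1].copy()
_,p=plates(img=img);print(p)
c=cp("top")
h=cv2.cvtColor(img,cv2.COLOR_RGB2HSV)
print("blue",rects(c,(h[...,0]>100)&(h[...,0]<125)&(h[...,1]>130)&(h[...,2]>60),.03,100,9000))
print("brush approx",px2w(c,[[389,212]],.05)*1000,"tray",px2w(c,[[327,208]],.034)*1000)
print("red/pink",px2w(c,[[241,261],[331,261],[403,170],[390,270]],0)*1000)
a=cv2.resize(img[155:245,225:415],None,fx=4.2,fy=4.2,interpolation=cv2.INTER_CUBIC)
cv2.imwrite("pics/c1.png",a[:,:,::-1])
E
```

```text
[[-129.4 -893.   112.3   62.    83.8  540.4  410.1]
 [  23.1 -865.   157.2   43.8    0.5  532.6  364.8]
 [  21.4    3.   214.4  174.3  -89.9  265.9  348.6]
 [ 160.2 -621.   113.3   76.8   72.   457.3  317.8]
 [ 340.7   73.1  124.2   39.9  -82.1  240.9  261. ]
 [ 343.3 -218.6   67.9   67.4  -26.6  331.4  260.5]
 [ 434.5  278.9  130.4   46.7    5.4  178.5  231.9]
 [ 515.1  623.2  142.5   27.   -89.9   77.1  206.9]
 [ 493.1  381.9  290.3   51.3   -1.2  148.6  214. ]
 [ 590.2  271.9  130.2   46.9   -4.9  182.5  185.2]
 [ 594.3  162.1  129.5   43.5    1.5  215.5  184. ]
 [ 645.9 -462.8   95.7   92.8  -89.7  403.   169.7]
 [ 722.7  117.   182.1   42.3  -88.7  229.2  145.8]
 [ 760.9 -743.8  153.1  110.7  -89.4  481.2  137.8]]
blue [[ 299.2  844.9  160.4   31.5    5.2    3.7  268.1]
 [ 468.7  -15.9  216.4   25.1   81.1  268.6  220.7]
 [ 588.2  772.6  418.3  236.1    6.5   24.   184.3]
 [ 856.2    4.1  798.4   64.4  -88.9  264.   108.2]
 [ 912.9 -242.4  214.7   21.9  -89.5  335.7   90.7]
 [ 911.7    5.6  220.7   21.9  -89.9  264.7   90.6]
 [ 912.2  254.5  209.4   21.9   89.7  189.7   90.5]]
brush approx [[ 495.5 -399.9   50. ]] tray [[ 510.3 -203.4   34. ]]
red/pink [[ 341.    73.7    0. ]
 [ 341.9 -217.8    0. ]
 [ 645.9 -464.9    0. ]
 [ 312.9 -409.3    0. ]]
```

View pics/c1.png

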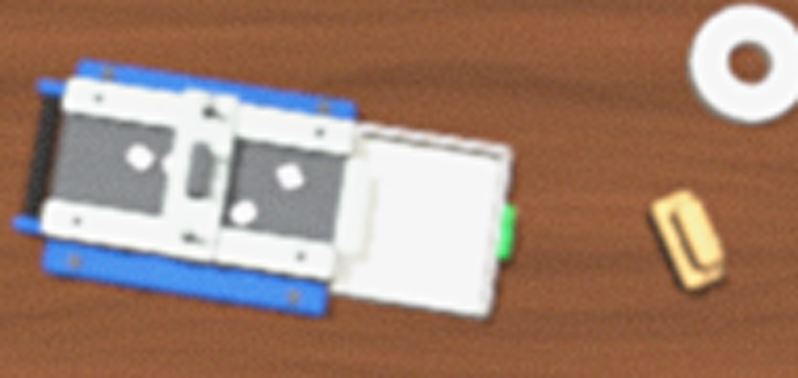

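The crop shows the die with its roller at the left, the top plate around crop (207,165), and the pin noses at (212,110) and (193,238). Visible blanks are at (140,156), (290,176), (243,212) and one partly under the plate at (168,163). Next I go above the die to use the wrist camera.

```bash
python3 - <<'E'
from h import *
np.set_printoptions(suppress=True,precision=2,linewidth=150)
c=cp("top");print(px2w(c,[[225+212/4.2,155+110/4.2],[225+193/4.2,155+238/4.2]],.11)*1000)
w=cp("wrist");s=state();o=-w["R"].T@w["t"];print(w,"cam",o*1000-s["tcp_pos"]*1000)
rel(s,[520,10,330],171.1)
E
```

```text
[[581.14 -38.29 110.  ]
 [486.39 -25.08 110.  ]]
t0.10 tcp [194.9 619.4 204.8] rpy [-179.91    0.01  162.54] F [-0.1 -0.6  0.3] w88.3 gf0.0
{'K': array([[332.47,   0.  , 279.14],
       [  0.  , 332.47, 207.31],
       [  0.  ,   0.  ,   1.  ]]), 'k1': -0.04444253417314928, 'R': array([[ 0.3 ,  0.95, -0.  ],
       [ 0.91, -0.29,  0.31],
       [ 0.29, -0.09, -0.95]]), 't': array([-0.65, -0.04,  0.39])} cam [-76.61  24.3  179.13]
delta [-493.  -484.  -124.3] ang [-0.    0.   -0.15] yaw 171.1
```

>>> step_arm(rows=[{"delta_pos": [-20, -20, -40], "angular": [0, 0, -0.03]}, {"delta_pos": [-40, -45, -60], "angular": [0, 0, -0.05]}, {"delta_pos": [-60, -70, -80], "angular": [0, 0, -0.07]}, {"delta_pos": [-80, -95, -100], "angular": [0, 0, -0.1]}, {"delta_pos": [-105, -120, -110], "angular": [0, 0, -0.13]}, {"delta_pos": [-130, -145, -120], "angular": [0, 0, -0.15]}, {"delta_pos": [-155, -175, -125], "angular": [0, 0, -0.15]}, {"delta_pos": [-180, -205, -125], "angular": [0, 0, -0.15]}])

```text
clock: 0.77
tcp_pos: [0.306, 0.3692, 0.3316]
eef_rot: [179.9, 0.0, 171.1]
contact_force: [0.9, -0.6, -0.4]
grip_width: 0.0881
grasp_force: 0.0
```

```bash
python3 - <<'E'
from h import *
s=state();rel(s,[475,-30,330],171.5)
E
```

```text
t0.77 tcp [306.  369.2 331.6] rpy [1.7990e+02 4.0000e-02 1.7115e+02] F [ 0.9 -0.6 -0.4] w88.1 gf0.0
delta [-228.4 -368.4    1.2] ang [ 0.0017  0.0008 -0.0061] yaw 171.5
```

>>> step_arm(rows=[{"delta_pos": [-18, -30, 0]}, {"delta_pos": [-38, -62, 0]}, {"delta_pos": [-58, -94, 0]}, {"delta_pos": [-78, -126, 0]}, {"delta_pos": [-98, -158, 0]}, {"delta_pos": [-118, -190, 0]}, {"delta_pos": [-138, -222, 0]}, {"delta_pos": [-158, -254, 0]}])

```text
invalid input
```

>>> step_arm(rows=[{"delta_pos": [-18, -30, 0]}, {"delta_pos": [-36, -58, 0]}, {"delta_pos": [-52, -85, 0]}, {"delta_pos": [-64, -104, 0]}, {"delta_pos": [-70, -114, 0]}, {"delta_pos": [-70, -114, 0]}, {"delta_pos": [-70, -114, 0]}, {"delta_pos": [-70, -114, 0]}])

```text
invalid input
```

```bash
python3 - <<'E'
from h import *
s=state();np.savez("w1.npz",img=r.snapshot("wrist"),**cp("wrist"))
img=np.load("w1.npz")["img"];cv2.imwrite("pics/w1.png",cv2.resize(img,(784,588),interpolation=cv2.INTER_CUBIC)[:,:,::-1])
E
```

```text
t0.77 tcp [306.  369.2 331.6] rpy [1.7990e+02 4.0000e-02 1.7115e+02] F [ 0.9 -0.6 -0.4] w88.1 gf0.0
```

View pics/w1.png

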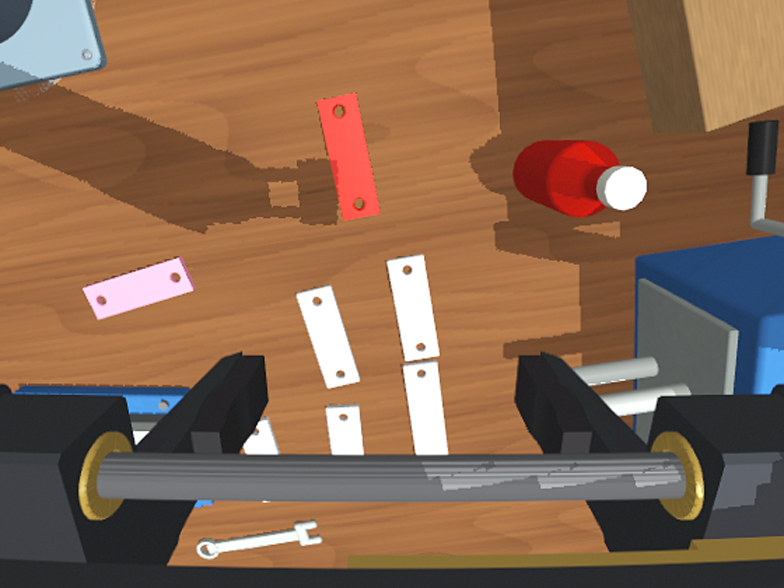

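>>> step_arm(rows=[{"delta_pos": [-20, -30, 0], "angular": [0, 0, 0]}, {"delta_pos": [-45, -62, 0], "angular": [0, 0, 0]}, {"delta_pos": [-65, -94, 0], "angular": [0, 0, 0]}, {"delta_pos": [-90, -122, 0], "angular": [0, 0, 0]}, {"delta_pos": [-112, -150, 0], "angular": [0, 0, 0]}, {"delta_pos": [-135, -178, 0], "angular": [0, 0, 0]}, {"delta_pos": [-158, -206, 0], "angular": [0, 0, 0]}, {"delta_pos": [-180, -235, 0], "angular": [0, 0, 0]}])

```text
clock: 1.48
tcp_pos: [0.4473, 0.1091, 0.3305]
eef_rot: [-180.0, -0.0, 171.1]
contact_force: [0.4, 0.7, 1.0]
grip_width: 0.0882
grasp_force: 0.0
```

>>> step_arm(rows=[{"delta_pos": [-20, -30, 0], "angular": [0, 0, 0]}, {"delta_pos": [-40, -55, 0], "angular": [0, 0, 0]}, {"delta_pos": [-60, -80, 0], "angular": [0, 0, 0]}, {"delta_pos": [-80, -105, 0], "angular": [0, 0, 0]}, {"delta_pos": [-95, -122, 0], "angular": [0, 0, 0]}, {"delta_pos": [-102, -125, 0], "angular": [0, 0, 0]}, {"delta_pos": [-102, -125, 0], "angular": [0, 0, 0]}, {"delta_pos": [-102, -125, 0], "angular": [0, 0, 0]}])

```text
clock: 2.15
tcp_pos: [0.528, -0.0274, 0.3301]
eef_rot: [180.0, -0.1, 171.2]
contact_force: [0.1, 0.3, 0.7]
grip_width: 0.0884
grasp_force: 0.0
```

```bash
python3 - <<'E'
from h import *
s=state();c=cp("wrist");img=r.snapshot("wrist");np.savez("w2.npz",img=img,**c)
cv2.imwrite("pics/w2.png",cv2.resize(img,(784,588),interpolation=cv2.INTER_CUBIC)[:,:,::-1])
E
```

```text
t2.15 tcp [528.  -27.4 330.1] rpy [ 1.7999e+02 -7.0000e-02  1.7118e+02] F [0.1 0.3 0.7] w88.4 gf0.0
```

View pics/w2.png

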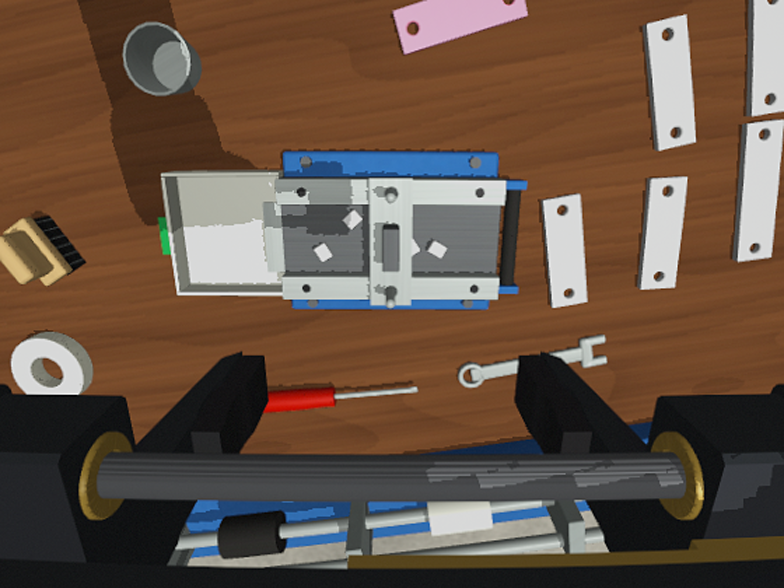

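```bash
python3 - <<'E'
from h import *
np.set_printoptions(suppress=True,precision=2,linewidth=150)
d=np.load("w2.npz");img=d["img"];c={k:d[k] for k in("K","k1","R","t")};c["k1"]=float(c["k1"])
g=cv2.cvtColor(img,cv2.COLOR_RGB2GRAY)
def dark(vx,vy,z,n=6):
    x,y=int(vx/1.4),int(vy/1.4);p=g[y-n:y+n+1,x-n:x+n+1].astype(float)
    w=np.clip(np.percentile(p,60)-25-p,0,None);yy,xx=np.mgrid[-n:n+1,-n:n+1]
    u=[x+(w*xx).sum()/w.sum(),y+(w*yy).sum()/w.sum()];return u,px2w(c,[u],z)[0]*1000
H=[dark(*q,.06) for q in((301,192),(480,193),(306,288),(474,289))]
for u,w in H:print(u,w)
W=np.array([w for u,w in H]);print("mean",W.mean(0),"ang",np.degrees(np.arctan2(*(W[1]-W[0])[1::-1])),np.degrees(np.arctan2(*(W[3]-W[2])[1::-1])), np.linalg.norm(W[1]-W[0]),np.linalg.norm(W[2]-W[0]))
h=cv2.cvtColor(img,cv2.COLOR_RGB2HSV)
_,p=plates("wrist",img,amin=600,amax=6000)if 0 else (0,rects(c,(h[...,1]<60)&(h[...,2]>130),.008,600,9000));print(p[p[:,6]<240])
# pins view px, nose top
print("pins",px2w(c,np.array([[391,191],[391,291]])/1.4,.108)*1000)
print("blk",px2w(c,np.array([[390.5,226]])/1.4,.098)*1000)
print("platecorners",px2w(c,np.array([[370,178],[411,178],[411,306],[370,306]])/1.4,.07)*1000)
print("blanks",px2w(c,np.array([[353,218],[323,252],[437,248],[414,246]])/1.4,.052)*1000)
print("brush rib",px2w(c,np.array([[35,243]])/1.4,.076)*1000)
E
```

```text
[np.float64(214.64582672167566), np.float64(136.61456680418914)] [ 480.2  -106.78   60.  ]
[np.float64(342.3221656392388), np.float64(137.32779415706244)] [507.38  61.33  60.  ]
[np.float64(218.34941249226964), np.float64(205.51113172541744)] [ 575.3  -121.88   60.  ]
[np.float64(338.2201920099102), np.float64(205.9910188912976)] [602.26  46.1   60.  ]
mean [541.28 -30.31  60.  ] ang 80.81412043846338 80.88362377412199 170.29103578277534 96.29710511348765
[[ 594.09  158.81  125.7    41.24    1.83  403.73  178.47]
 [ 590.01  268.23  125.34   41.48   -4.96  473.73  165.4 ]
 [ 559.39  375.88  151.53   41.67   -0.82  542.6   135.07]
 [ 335.42 -217.96   64.35   35.78  -14.44  122.89   45.03]
 [ 434.73  275.77  125.17   41.33    5.34  479.57   58.05]
 [ 421.42  375.82  111.28   33.64    3.08  548.22   41.07]
 [ 340.3    69.62  124.25   39.87  -82.42  321.34   13.9 ]]
pins [[488.64 -20.93 108.  ]
 [576.8  -34.66 108.  ]]
blk [[519.9  -26.24  98.  ]]
platecorners [[477.71 -38.79  70.  ]
 [483.54  -1.42  70.  ]
 [607.61 -19.14  70.  ]
 [601.27 -59.74  70.  ]]
blanks [[514.29 -62.71  52.  ]
 [543.33 -98.66  52.  ]
 [556.97  15.21  52.  ]
 [551.4   -7.32  52.  ]]
brush rib [[ 485.11 -370.82   76.  ]]
```

The picture shows rail screw holes at view px (301,192), (480,193), (306,288), (474,289). They give the die centre at (541,-30) mm with die y at 80.85°. Blanks sit at (353,218), (323,252), (437,248) and partly hidden at (414,246). The brush is at (35,243). The plate rows confirm that the 151 mm bar at (559,376) is the long plate and the 125 mm ones are the packing plates. Next I grasp the top plate.

```bash
python3 - <<'E'
from h import *
s=state();rel(s,[541.3,-30.3,72],170.85)
E
```

```text
t2.20 tcp [527.8 -27.  330.2] rpy [ 1.7997e+02 -7.0000e-02  1.7124e+02] F [ 0.   0.3 -0.4] w88.4 gf0.0
delta [-14.1  -1.4 258.2] ang [ 0.0005 -0.0012  0.0068] yaw 170.8
```

>>> step_arm(claw=0.5, rows=[{"delta_pos": [-4, 0, 25], "angular": [0, 0, 0.0068]}, {"delta_pos": [-8, -1, 55], "angular": [0, 0, 0.0068]}, {"delta_pos": [-12, -1, 85], "angular": [0, 0, 0.0068]}, {"delta_pos": [-14, -1.4, 115], "angular": [0, 0, 0.0068]}, {"delta_pos": [-14, -1.4, 145], "angular": [0, 0, 0.0068]}, {"delta_pos": [-14, -1.4, 170], "angular": [0, 0, 0.0068]}, {"delta_pos": [-14, -1.4, 190], "angular": [0, 0, 0.0068]}, {"delta_pos": [-14, -1.4, 198], "angular": [0, 0, 0.0068]}])

```text
clock: 2.87
tcp_pos: [0.5396, -0.03, 0.13]
eef_rot: [180.0, -0.3, 170.9]
contact_force: [0.3, 0.8, 0.0]
grip_width: 0.0442
grasp_force: 0.0
```

>>> step_arm(rows=[{"delta_pos": [0, 0, 12], "angular": [0, 0, 0]}, {"delta_pos": [0, 0, 25], "angular": [0, 0, 0]}, {"delta_pos": [0, 0, 38], "angular": [0, 0, 0]}, {"delta_pos": [0, 0, 50], "angular": [0, 0, 0]}, {"delta_pos": [0, 0, 57], "angular": [0, 0, 0]}, {"delta_pos": [0, 0, 59], "angular": [0, 0, 0]}, {"delta_pos": [0, 0, 59], "angular": [0, 0, 0]}, {"delta_pos": [0, 0, 59], "angular": [0, 0, 0]}])

```text
clock: 3.53
tcp_pos: [0.5425, -0.0322, 0.0742]
eef_rot: [180.0, 0.1, 170.7]
contact_force: [-0.5, 0.4, 0.1]
grip_width: 0.044
grasp_force: 0.0
```

>>> step_arm(claw=0.0, grip_force=20, rows=[{"delta_pos": [0, 0, 0], "angular": [0, 0, 0]}, {"delta_pos": [0, 0, 0], "angular": [0, 0, 0]}, {"delta_pos": [0, 0, 0], "angular": [0, 0, 0]}, {"delta_pos": [0, 0, 0], "angular": [0, 0, 0]}, {"delta_pos": [0, 0, 0], "angular": [0, 0, 0]}, {"delta_pos": [0, 0, 0], "angular": [0, 0, 0]}, {"delta_pos": [0, 0, 0], "angular": [0, 0, 0]}, {"delta_pos": [0, 0, 0], "angular": [0, 0, 0]}])

```text
clock: 4.2
tcp_pos: [0.542, -0.0323, 0.0736]
eef_rot: [-180.0, -0.0, 170.7]
contact_force: [-0.4, -0.2, -0.4]
grip_width: 0.0006
grasp_force: 0.0
```

```bash
python3 - <<'E'
from h import *
s=state();a=r.snapshot("wrist");b=r.snapshot("scene");t=r.snapshot("top")
b=cv2.resize(b[170:270,160:360],(560,280));t=cv2.resize(t[160:240,220:420][:, :],(560,224))
cv2.imwrite("pics/m1.png",np.hstack([np.vstack([a,np.zeros((84,560,3),np.uint8)])[:504],np.vstack([b,t])])[:, :, ::-1])
im=cv2.imread("pics/m1.png");cv2.imwrite("pics/m1.png",cv2.resize(im,(800,360)))
E
```

```text
t4.20 tcp [542.  -32.3  73.6] rpy [-180.     -0.    170.75] F [-0.4 -0.2 -0.4] w0.6 gf0.0
```

View pics/m1.png

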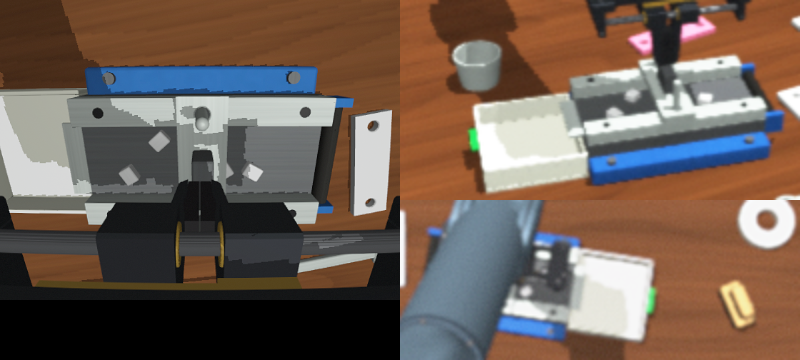

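```bash
python3 - <<'E'
from h import *
s=state();a=r.snapshot("wrist")[60:330,120:450]
b=r.snapshot("scene")[185:255,230:330]
cv2.imwrite("pics/m2.png",np.hstack([cv2.resize(a,(440,360)),cv2.resize(b,(360,360),interpolation=cv2.INTER_CUBIC)])[:,:,::-1])
E
```

```text
t4.35 tcp [542.  -32.3  73.6] rpy [-180.     -0.    170.74] F [ 0.2  0.4 -0. ] w0.4 gf0.0
```

View pics/m2.png

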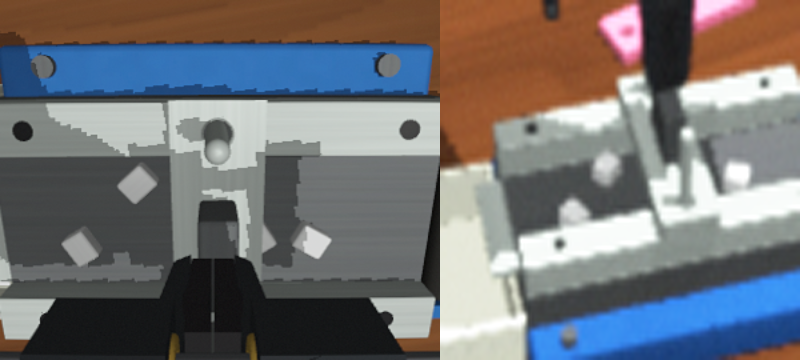

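```bash
python3 - <<'E'
from h import *
np.set_printoptions(suppress=True,precision=1)
th=np.radians(80.85);y=np.array([np.cos(th),np.sin(th),0]);x=np.array([y[1],-y[0],0]);o=np.array([.5413,-.0303,.06])
P={"tcp":r.read_state()["tcp_pos"],"pinNear":o-.048*x+[0,0,.05],"pinFar":o+.048*x+[0,0,.05],"pinFarbase":o+.048*x+[0,0,.01]}
for a in(-.02,.02):
  for z in(.01,.038):P[f"blk{a}{z}"]=o+a*x+[0,0,z]
for k,v in P.items():
  s=w2px(cp("scene"),v)[0];w=w2px(cp("wrist"),v)[0]
  print(k,"sceneCrop",(s-[230,185])*[3.6,360/70]+[440,0],"wristCrop",(w-[120,60])*1.3333)
E
```

```text
tcp sceneCrop [664.4 134.9] wristCrop [212.  245.4]
pinNear sceneCrop [649.8  16.7] wristCrop [217.2 154. ]
pinFar sceneCrop [686.1 125.9] wristCrop [216.9 391. ]
pinFarbase sceneCrop [684.9 197.2] wristCrop [216.1 331.5]
blk-0.020.01 sceneCrop [659.2 116.6] wristCrop [216.1 197.5]
blk-0.020.038 sceneCrop [659.7  68.2] wristCrop [216.8 220.6]
blk0.020.01 sceneCrop [674.1 163.1] wristCrop [216.1 279.8]
blk0.020.038 sceneCrop [674.7 113.9] wristCrop [216.7 313.5]
```

>>> step_arm(claw=0.5, rows=[{"delta_pos": [0, 0, 0], "angular": [0, 0, 0]}, {"delta_pos": [0, 0, 0], "angular": [0, 0, 0]}, {"delta_pos": [0, 0, 0], "angular": [0, 0, 0]}, {"delta_pos": [0, 0, 0], "angular": [0, 0, 0]}, {"delta_pos": [0, 0, 0], "angular": [0, 0, 0]}, {"delta_pos": [0, 0, 0], "angular": [0, 0, 0]}, {"delta_pos": [0, 0, 0], "angular": [0, 0, 0]}, {"delta_pos": [0, 0, 0], "angular": [0, 0, 0]}])

```text
clock: 5.12
tcp_pos: [0.542, -0.0322, 0.0736]
eef_rot: [180.0, 0.0, 170.7]
contact_force: [-0.3, 0.8, 0.2]
grip_width: 0.0438
grasp_force: 0.0
```

```bash
python3 - <<'E'
from h import *
s=state();a=r.snapshot("wrist")[60:330,120:450]
b=r.snapshot("scene")[185:255,230:330]
cv2.imwrite("pics/m3.png",np.hstack([cv2.resize(a,(440,360)),cv2.resize(b,(360,360),interpolation=cv2.INTER_CUBIC)])[:,:,::-1])
E
```

```text
t5.12 tcp [542.  -32.2  73.6] rpy [180.     0.   170.74] F [-0.3  0.8  0.2] w43.8 gf0.0
```

View pics/m3.png

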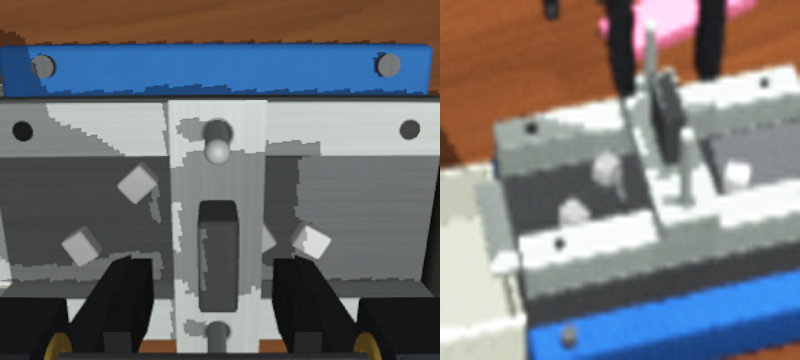

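```bash
python3 - <<'E'
from h import *
from scipy.spatial.transform import Rotation as Ro
np.set_printoptions(suppress=True,precision=1)
s=r.read_state();R=Ro.from_euler('xyz',s["eef_rot"],degrees=True)
for dz in(0,-15,-20,-25,-30):
  for yy in(-26,26):
    for xx in (-9,0,9):
      v=s["tcp_pos"]+R.apply(np.array([xx,yy,dz])/1000)
      a=w2px(cp("scene"),v)[0];w=w2px(cp("wrist"),v)[0]
      print(dz,yy,xx,"scene",(a-[230,185])*[3.6,360/70]+[440,0],"wrist",(w-[120,60])*1.3333)
E
```

```text
0 -26 -9 scene [630.4 152.8] wrist [154.  263.8]
0 -26 0 scene [627.3 142.2] wrist [153.1 245.4]
0 -26 9 scene [624.2 131.7] wrist [152.2 226.4]
0 26 -9 scene [704.8 138.1] wrist [270.2 263.7]
0 26 0 scene [701.3 127.7] wrist [271.1 245.3]
0 26 9 scene [697.8 117.4] wrist [271.9 226.3]
-15 -26 -9 scene [630.4 126.6] wrist [149.5 280.1]
-15 -26 0 scene [627.3 116.1] wrist [148.5 260.5]
-15 -26 9 scene [624.2 105.7] wrist [147.5 240.2]
-15 26 -9 scene [705.4 112.1] wrist [274.7 280. ]
-15 26 0 scene [701.8 101.7] wrist [275.7 260.3]
-15 26 9 scene [698.3  91.5] wrist [276.7 240.1]
-20 -26 -9 scene [630.4 117.8] wrist [147.9 286.1]
-20 -26 0 scene [627.3 107.3] wrist [146.8 266. ]
-20 -26 9 scene [624.2  96.9] wrist [145.7 245.3]
-20 26 -9 scene [705.6 103.3] wrist [276.4 286. ]
-20 26 0 scene [702.  93.] wrist [277.4 265.9]
-20 26 9 scene [698.4  82.8] wrist [278.5 245.2]
-25 -26 -9 scene [630.4 108.9] wrist [146.1 292.4]
-25 -26 0 scene [627.3  98.5] wrist [145.  271.9]
-25 -26 9 scene [624.2  88.1] wrist [143.9 250.7]
-25 26 -9 scene [705.7  94.5] wrist [278.1 292.3]
-25 26 0 scene [702.2  84.2] wrist [279.2 271.8]
-25 26 9 scene [698.6  74. ] wrist [280.3 250.6]
-30 -26 -9 scene [630.4 100. ] wrist [144.3 299. ]
-30 -26 0 scene [627.3  89.6] wrist [143.1 278.1]
-30 -26 9 scene [624.2  79.3] wrist [141.9 256.4]
-30 26 -9 scene [705.9  85.6] wrist [280.  298.9]
-30 26 0 scene [702.3  75.3] wrist [281.1 278. ]
-30 26 9 scene [698.8  65.2] wrist [282.3 256.3]
```

The fingertips show about 30 mm short of the reported TCP: in both views they sit just above the block, at scene crop row ~95 where 135 was expected. I go 24 mm lower and close.

>>> step_arm(rows=[{"delta_pos": [0, 0, 4], "angular": [0, 0, 0]}, {"delta_pos": [0, 0, 8], "angular": [0, 0, 0]}, {"delta_pos": [0, 0, 12], "angular": [0, 0, 0]}, {"delta_pos": [0, 0, 16], "angular": [0, 0, 0]}, {"delta_pos": [0, 0, 20], "angular": [0, 0, 0]}, {"delta_pos": [0, 0, 23], "angular": [0, 0, 0]}, {"delta_pos": [0, 0, 24], "angular": [0, 0, 0]}, {"delta_pos": [0, 0, 24], "angular": [0, 0, 0]}])

```text
clock: 5.88
tcp_pos: [0.5418, -0.0323, 0.0493]
eef_rot: [-180.0, -0.0, 170.7]
contact_force: [-0.6, 0.2, 0.1]
grip_width: 0.0444
grasp_force: 0.0
```

>>> step_arm(claw=0.0, grip_force=25, rows=[{"delta_pos": [0, 0, 0], "angular": [0, 0, 0]}, {"delta_pos": [0, 0, 0], "angular": [0, 0, 0]}, {"delta_pos": [0, 0, 0], "angular": [0, 0, 0]}, {"delta_pos": [0, 0, 0], "angular": [0, 0, 0]}, {"delta_pos": [0, 0, 0], "angular": [0, 0, 0]}, {"delta_pos": [0, 0, 0], "angular": [0, 0, 0]}, {"delta_pos": [0, 0, 0], "angular": [0, 0, 0]}, {"delta_pos": [0, 0, 0], "angular": [0, 0, 0]}])

```text
clock: 6.55
tcp_pos: [0.5423, -0.0318, 0.0498]
eef_rot: [180.0, 0.0, 170.8]
contact_force: [-0.2, 2.1, 2.1]
grip_width: 0.0158
grasp_force: 25.0
```

```bash
python3 - <<'E'
from h import *
s=state();a=r.snapshot("wrist")[60:330,120:450]
b=r.snapshot("scene")[185:255,230:330]
cv2.imwrite("pics/m4.png",np.hstack([cv2.resize(a,(440,360)),cv2.resize(b,(360,360),interpolation=cv2.INTER_CUBIC)])[:,:,::-1])
E
```

```text
t6.55 tcp [542.3 -31.8  49.8] rpy [1.7997e+02 2.0000e-02 1.7076e+02] F [-0.2  2.1  2.1] w15.8 gf25.0
```

>>> step_arm(grip_force=40, rows=[{"delta_pos": [0, 0, -6], "angular": [0, 0, 0]}, {"delta_pos": [0, 0, -14], "angular": [0, 0, 0]}, {"delta_pos": [0, 0, -26], "angular": [0, 0, 0]}, {"delta_pos": [0, 0, -40], "angular": [0, 0, 0]}, {"delta_pos": [0, 0, -55], "angular": [0, 0, 0]}, {"delta_pos": [0, 0, -70], "angular": [0, 0, 0]}, {"delta_pos": [0, 0, -82], "angular": [0, 0, 0]}, {"delta_pos": [0, 0, -90], "angular": [0, 0, 0]}])

```text
clock: 7.32
tcp_pos: [0.5426, -0.0329, 0.1417]
eef_rot: [-180.0, 0.1, 170.7]
contact_force: [1.0, 0.4, -2.4]
grip_width: 0.0158
grasp_force: 40.0
```

```bash
python3 - <<'E'
from h import *
s=state();rel(s,[645,-310,140],170.8)
E
```

```text
t7.32 tcp [542.6 -32.9 141.7] rpy [-1.800e+02  1.200e-01  1.707e+02] F [ 1.   0.4 -2.4] w15.8 gf40.0
delta [-145.9 -256.9    2. ] ang [-0.      0.0021 -0.0018] yaw 170.8
```

>>> step_arm(rows=[{"delta_pos": [-6, -10, 0], "angular": [0, 0, 0]}, {"delta_pos": [-18, -31, 0], "angular": [0, 0, 0]}, {"delta_pos": [-34, -60, 0], "angular": [0, 0, 0]}, {"delta_pos": [-51, -90, 0], "angular": [0, 0, 0]}, {"delta_pos": [-68, -120, 0], "angular": [0, 0, 0]}, {"delta_pos": [-85, -150, 0], "angular": [0, 0, 0]}, {"delta_pos": [-102, -180, 0], "angular": [0, 0, 0]}, {"delta_pos": [-119, -210, 0], "angular": [0, 0, 0]}])

```text
clock: 7.98
tcp_pos: [0.6252, -0.2614, 0.1386]
eef_rot: [-180.0, -0.1, 170.7]
contact_force: [0.2, 0.3, -1.7]
grip_width: 0.0156
grasp_force: 40.0
```

>>> step_arm(rows=[{"delta_pos": [-14, -24, 0], "angular": [0, 0, 0]}, {"delta_pos": [-23, -40, 15], "angular": [0, 0, 0]}, {"delta_pos": [-27, -46, 35], "angular": [0, 0, 0]}, {"delta_pos": [-27, -47, 60], "angular": [0, 0, 0]}, {"delta_pos": [-27, -47, 85], "angular": [0, 0, 0]}, {"delta_pos": [-27, -47, 105], "angular": [0, 0, 0]}, {"delta_pos": [-27, -47, 120], "angular": [0, 0, 0]}, {"delta_pos": [-27, -47, 130], "angular": [0, 0, 0]}])

```text
clock: 8.65
tcp_pos: [0.643, -0.3097, 0.0068]
eef_rot: [180.0, -0.2, 170.7]
contact_force: [-0.8, 0.5, -3.2]
grip_width: 0.0158
grasp_force: 40.0
```

```bash
python3 - <<'E'
from h import *
s=state();b=r.snapshot("scene")
print(w2px(cp("scene"),[s["tcp_pos"]]))
cv2.imwrite("pics/m5.png",np.vstack([cv2.imread("pics/m4.png")[:, :, ::-1][:, :784],cv2.resize(b[170:290,40:320],(784,240),interpolation=cv2.INTER_CUBIC)])[:,:,::-1])
E
```

```text
t8.65 tcp [ 643.  -309.7    6.8] rpy [179.98  -0.19 170.71] F [-0.8  0.5 -3.2] w15.8 gf40.0
[[193.60258347 289.25880611]]
```

View pics/m5.png

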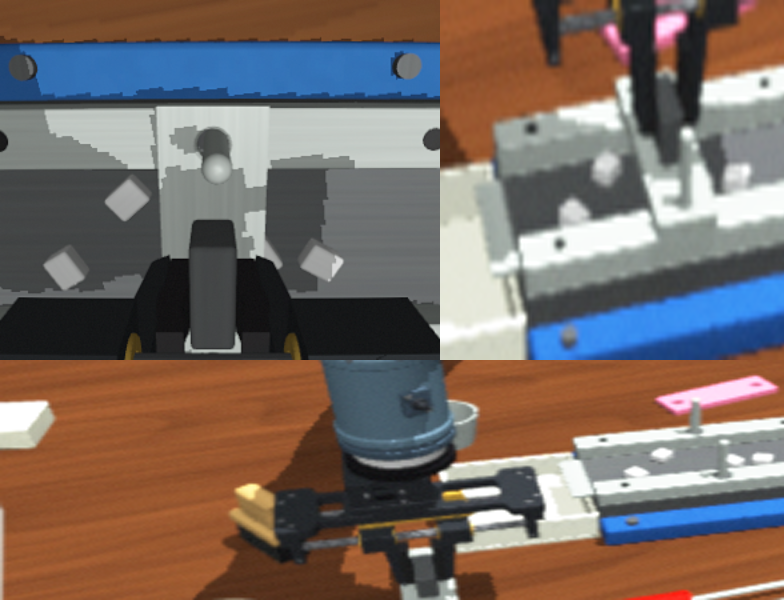

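The grasp is good, with the block held centrally. The plate now hangs over clear bench at view (428,590). Four blanks lie in the channel: (637,472), (662,454), (735,460) and (765,458). I set the plate down.

>>> step_arm(rows=[{"delta_pos": [0, 0, 4], "angular": [0, 0, 0]}, {"delta_pos": [0, 0, 8], "angular": [0, 0, 0]}, {"delta_pos": [0, 0, 12], "angular": [0, 0, 0]}, {"delta_pos": [0, 0, 14], "angular": [0, 0, 0]}, {"delta_pos": [0, 0, 15], "angular": [0, 0, 0]}, {"delta_pos": [0, 0, 16], "angular": [0, 0, 0]}, {"delta_pos": [0, 0, 16.5], "angular": [0, 0, 0]}, {"delta_pos": [0, 0, 16.5], "angular": [0, 0, 0]}])

```text
clock: 9.37
tcp_pos: [0.6449, -0.3094, -0.0067]
eef_rot: [-180.0, 0.0, 170.7]
contact_force: [-0.4, 0.1, -2.4]
grip_width: 0.0157
grasp_force: 40.0
```

>>> step_arm(claw=0.4, rows=[{"delta_pos": [0, 0, 0], "angular": [0, 0, 0]}, {"delta_pos": [0, 0, 0], "angular": [0, 0, 0]}, {"delta_pos": [0, 0, 0], "angular": [0, 0, 0]}, {"delta_pos": [0, 0, 0], "angular": [0, 0, 0]}, {"delta_pos": [0, 0, -10], "angular": [0, 0, 0]}, {"delta_pos": [0, 0, -30], "angular": [0, 0, 0]}, {"delta_pos": [0, 0, -60], "angular": [0, 0, 0]}, {"delta_pos": [0, 0, -90], "angular": [0, 0, 0]}])

```text
clock: 10.03
tcp_pos: [0.6442, -0.3092, 0.0843]
eef_rot: [180.0, -0.1, 170.7]
contact_force: [1.4, 0.0, 0.8]
grip_width: 0.0348
grasp_force: 0.0
```

>>> step_arm(claw=0.7, rows=[{"delta_pos": [12, -10, -30], "angular": [0, 0, 0]}, {"delta_pos": [30, -20, -60], "angular": [0, 0, 0]}, {"delta_pos": [50, -30, -90], "angular": [0, 0, 0]}, {"delta_pos": [70, -35, -120], "angular": [0, 0, 0]}, {"delta_pos": [90, -40, -145], "angular": [0, 0, 0]}, {"delta_pos": [105, -40, -160], "angular": [0, 0, 0]}, {"delta_pos": [110, -40, -160], "angular": [0, 0, 0]}, {"delta_pos": [110, -40, -160], "angular": [0, 0, 0]}])

```text
clock: 10.7
tcp_pos: [0.5292, -0.3316, 0.2445]
eef_rot: [-180.0, 0.1, 170.7]
contact_force: [0.8, -1.1, -0.2]
grip_width: 0.0614
grasp_force: 0.0
```

```bash
python3 - <<'E'
from h import *
s=state();c=cp("wrist");img=r.snapshot("wrist");np.savez("w3.npz",img=img,**c)
cv2.imwrite("pics/w3.png",cv2.resize(img,(784,588),interpolation=cv2.INTER_CUBIC)[:,:,::-1])
E
```

```text
t10.70 tcp [ 529.2 -331.6  244.5] rpy [-1.8000e+02  1.3000e-01  1.7067e+02] F [ 0.8 -1.1 -0.2] w61.4 gf0.0
```

View pics/w3.png

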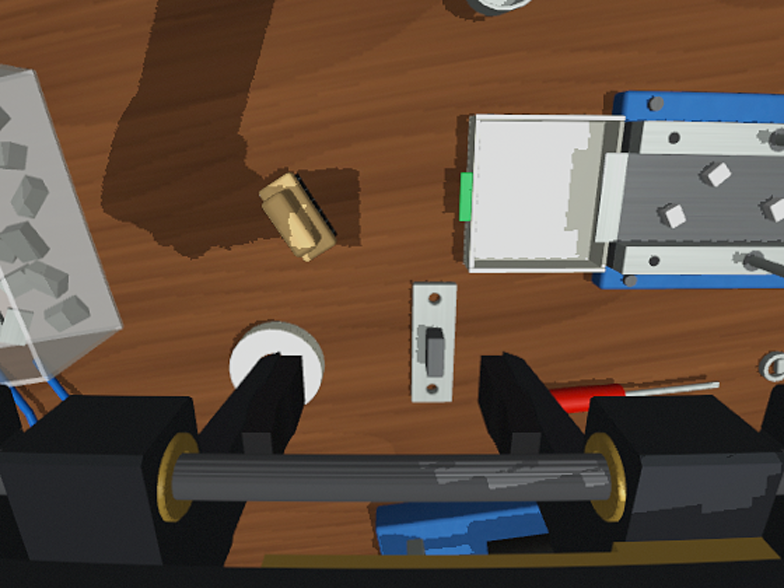

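The top plate lies flat at (434,342). The brush at (298,217) has block corners at about (260,188), (293,172) and (336,238), with its long axis running down to the right.

```bash
python3 - <<'E'
from h import *
np.set_printoptions(suppress=True,precision=1)
d=np.load("w3.npz");img=d["img"];c={k:d[k] for k in("K","k1","R","t")};c["k1"]=float(c["k1"])
h=cv2.cvtColor(img,cv2.COLOR_RGB2HSV)[110:200,170:255]
m=np.zeros(img.shape[:2],np.uint8);m[110:200,170:255]=((h[...,0]>12)&(h[...,0]<28)&(h[...,2]>125)&(h[...,1]>60))
m=cv2.morphologyEx(m,cv2.MORPH_OPEN,np.ones((3,3)));
print(rects(c,m,.042,200,5000),rects(c,m,.06,200,5000))
print(px2w(c,np.array([[293,172],[336,238],[260,188]])/1.4,.042)*1000)
a=cv2.resize(img[110:200,170:255],(510,540),interpolation=cv2.INTER_CUBIC);mm=cv2.resize(m[110:200,170:255]*255,(280,300));
o=np.zeros((540,790,3),np.uint8);o[:,:510]=a;o[:300,510:]=mm[...,None]
cv2.imwrite("pics/b.png",o[:,:,::-1])
E
```

```text
[[ 498.2 -406.3   69.2   35.    21.4  210.7  155.3]] [[ 495.9 -402.1   66.    33.4   21.4  210.7  155.3]]
[[ 460.9 -399.4   42. ]
 [ 519.2 -376.    42. ]
 [ 468.8 -428.6   42. ]]
```

View pics/b.png

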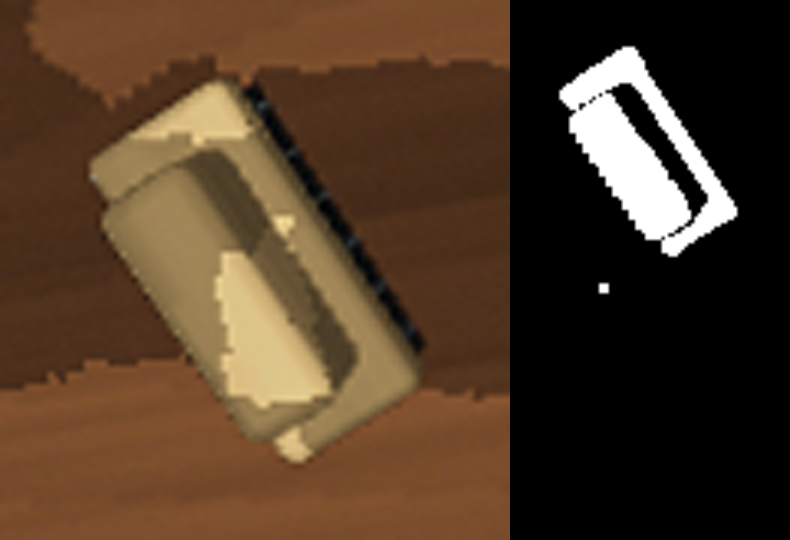

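```bash
python3 - <<'E'
from h import *
np.set_printoptions(suppress=True,precision=1)
d=np.load("w3.npz");c={k:d[k] for k in("K","k1","R","t")};c["k1"]=float(c["k1"])
print(px2w(c,[[205.8,158.3]],.076)*1000, px2w(c,np.array([[105,220],[245,430],[190,160],[335,400]])/6+[170,110],.074)*1000)
s=state();rel(s,[496.5,-402.5,150],21.5);rel(s,[496.5,-402.5,20],21.5)
E
```

```text
[[ 494.8 -403.9   76. ]] [[ 479.9 -420.6   74. ]
 [ 520.7 -404.8   74. ]
 [ 472.3 -403.6   74. ]
 [ 518.  -387.6   74. ]]
t10.75 tcp [ 529.9 -330.7  243.1] rpy [180.    0.  170.8] F [ 1.1  0.8 -0.2] w61.8 gf0.0
delta [ 21.4 -76.3  93.1] ang [ 0.   0.  -0.5] yaw 201.5
delta [ 21.5 -76.4 223.1] ang [ 0.   0.  -0.5] yaw 201.5
```

>>> step_arm(claw=0.55, rows=[{"delta_pos": [4, -12, 10], "angular": [0, 0, -0.09]}, {"delta_pos": [9, -30, 25], "angular": [0, 0, -0.19]}, {"delta_pos": [14, -48, 45], "angular": [0, 0, -0.29]}, {"delta_pos": [18, -65, 65], "angular": [0, 0, -0.39]}, {"delta_pos": [21, -75, 90], "angular": [0, 0, -0.48]}, {"delta_pos": [21.5, -77, 110], "angular": [0, 0, -0.536]}, {"delta_pos": [21.5, -77, 125], "angular": [0, 0, -0.536]}, {"delta_pos": [21.5, -77, 130], "angular": [0, 0, -0.536]}])

```text
clock: 11.42
tcp_pos: [0.4948, -0.4018, 0.1085]
eef_rot: [179.7, -0.2, -158.5]
contact_force: [-0.3, 0.7, -0.0]
grip_width: 0.0487
grasp_force: 0.0
```

>>> step_arm(rows=[{"delta_pos": [0, 0, 10], "angular": [0, 0, 0]}, {"delta_pos": [0, 0, 25], "angular": [0, 0, 0]}, {"delta_pos": [0, 0, 42], "angular": [0, 0, 0]}, {"delta_pos": [0, 0, 60], "angular": [0, 0, 0]}, {"delta_pos": [0, 0, 75], "angular": [0, 0, 0]}, {"delta_pos": [0, 0, 86], "angular": [0, 0, 0]}, {"delta_pos": [0, 0, 92], "angular": [0, 0, 0]}, {"delta_pos": [0, 0, 93], "angular": [0, 0, 0]}])

```text
clock: 12.08
tcp_pos: [0.4961, -0.4031, 0.019]
eef_rot: [179.9, -0.0, -158.5]
contact_force: [0.3, 0.6, -0.2]
grip_width: 0.0483
grasp_force: 0.0
```

>>> step_arm(claw=0.0, grip_force=30, rows=[{"delta_pos": [0, 0, 0], "angular": [0, 0, 0]}, {"delta_pos": [0, 0, 0], "angular": [0, 0, 0]}, {"delta_pos": [0, 0, 0], "angular": [0, 0, 0]}, {"delta_pos": [0, 0, 0], "angular": [0, 0, 0]}, {"delta_pos": [0, 0, 0], "angular": [0, 0, 0]}, {"delta_pos": [0, 0, 0], "angular": [0, 0, 0]}, {"delta_pos": [0, 0, 0], "angular": [0, 0, 0]}, {"delta_pos": [0, 0, 0], "angular": [0, 0, 0]}])

```text
clock: 12.75
tcp_pos: [0.4966, -0.4041, 0.0207]
eef_rot: [-179.9, 0.0, -158.6]
contact_force: [-0.2, 0.3, 3.8]
grip_width: 0.02
grasp_force: 29.6
```

```bash
python3 - <<'E'
from h import *
s=state();print(np.round(s["joint_pos"],1))
E
```

```text
t12.75 tcp [ 496.6 -404.1   20.7] rpy [-1.7994e+02  4.0000e-02 -1.5855e+02] F [-0.2  0.3  3.8] w20.0 gf29.6
[ 26.8  43.6  12.   96.3 -12.6  41.3 156.5]
```

>>> step_arm(rows=[{"delta_pos": [0, 0, -10], "angular": [0, 0, 0]}, {"delta_pos": [0, 0, -25], "angular": [0, 0, 0]}, {"delta_pos": [0, 0, -45], "angular": [0, 0, 0]}, {"delta_pos": [0, 0, -68], "angular": [0, 0, 0]}, {"delta_pos": [0, 0, -92], "angular": [0, 0, 0]}, {"delta_pos": [0, 0, -116], "angular": [0, 0, 0]}, {"delta_pos": [0, 0, -136], "angular": [0, 0, 0]}, {"delta_pos": [0, 0, -150], "angular": [0, 0, 0]}])

```text
clock: 13.42
tcp_pos: [0.4966, -0.4043, 0.1737]
eef_rot: [-179.9, 0.1, -158.6]
contact_force: [1.1, 0.3, -1.2]
grip_width: 0.0199
grasp_force: 29.6
```

```bash
python3 - <<'E'
from h import *
s=state();rel(s,[555,53.6,170],170.85)
print(rel(s,[555,53.6,170],170.85)[1])
E
```

```text
t13.42 tcp [ 496.6 -404.3  173.7] rpy [-1.7986e+02  9.0000e-02 -1.5856e+02] F [ 1.1  0.3 -1.2] w19.9 gf29.6
delta [-221.7  404.9    3. ] ang [-0.002   0.0023  0.5339] yaw -189.2
delta [-221.7  404.9    3. ] ang [-0.002   0.0023  0.5339] yaw -189.2
[-0.00198522  0.00227179  0.53385944]
```

>>> step_arm(rows=[{"delta_pos": [-6, 10, 0], "angular": [0, 0, 0.05]}, {"delta_pos": [-17, 31, 0], "angular": [0, 0, 0.14]}, {"delta_pos": [-32, 58, 0], "angular": [0, 0, 0.24]}, {"delta_pos": [-48, 88, 0], "angular": [0, 0, 0.34]}, {"delta_pos": [-64, 117, 0], "angular": [0, 0, 0.43]}, {"delta_pos": [-80, 146, 0], "angular": [0, 0, 0.5]}, {"delta_pos": [-96, 175, 0], "angular": [0, 0, 0.534]}, {"delta_pos": [-111, 202, 0], "angular": [0, 0, 0.534]}])

```text
clock: 14.08
tcp_pos: [0.5255, -0.1729, 0.1712]
eef_rot: [180.0, 0.0, 170.8]
contact_force: [0.2, -0.6, -1.9]
grip_width: 0.0196
grasp_force: 29.6
```

>>> step_arm(rows=[{"delta_pos": [1, 32, 0], "angular": [0, 0, 0]}, {"delta_pos": [2, 65, 0], "angular": [0, 0, 0]}, {"delta_pos": [3, 98, 0], "angular": [0, 0, 0]}, {"delta_pos": [4, 131, 0], "angular": [0, 0, 0]}, {"delta_pos": [5, 164, 0], "angular": [0, 0, 0]}, {"delta_pos": [6, 194, 0], "angular": [0, 0, 0]}, {"delta_pos": [7, 218, 0], "angular": [0, 0, 0]}, {"delta_pos": [7.6, 230, 0], "angular": [0, 0, 0]}])

```text
clock: 14.75
tcp_pos: [0.5546, 0.0574, 0.171]
eef_rot: [179.9, 0.0, 171.1]
contact_force: [0.6, 0.0, -0.3]
grip_width: 0.0197
grasp_force: 29.6
```

>>> step_arm(rows=[{"delta_pos": [0, 0, 0], "angular": [0, 0, 0]}, {"delta_pos": [0, 0, 5], "angular": [0, 0, 0]}, {"delta_pos": [0, 0, 15], "angular": [0, 0, 0]}, {"delta_pos": [0, 0, 27], "angular": [0, 0, 0]}, {"delta_pos": [0, 0, 37], "angular": [0, 0, 0]}, {"delta_pos": [0, 0, 45], "angular": [0, 0, 0]}, {"delta_pos": [0, 0, 50], "angular": [0, 0, 0]}, {"delta_pos": [0, 0, 50], "angular": [0, 0, 0]}])

```text
clock: 15.42
tcp_pos: [0.5536, 0.0526, 0.1185]
eef_rot: [-179.9, -0.1, 170.8]
contact_force: [-1.1, 0.3, -1.0]
grip_width: 0.0197
grasp_force: 30.0
```

```bash
python3 - <<'E'
from h import *
s=state();rel(s,[554.8,53.6,64.5],170.85)
b=r.snapshot("scene")[150:270,180:380];a=r.snapshot("wrist")
cv2.imwrite("pics/s1.png",np.hstack([cv2.resize(b,(400,240),interpolation=cv2.INTER_CUBIC),cv2.resize(a,(400,240))])[:,:,::-1])
E
```

```text
t15.42 tcp [553.6  52.6 118.5] rpy [-1.7994e+02 -1.4000e-01  1.7082e+02] F [-1.1  0.3 -1. ] w19.7 gf30.0
delta [-1.2  1.2 54. ] ang [-0.0011 -0.0024 -0.0005] yaw 170.8
```

View pics/s1.png

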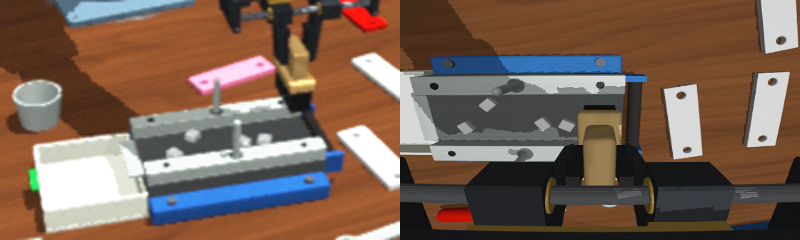

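The brush is held level above the +y end of the channel, at left view (295,85), clear of the pins. All four blanks are ahead of it. I lower and sweep.

>>> step_arm(rows=[{"delta_pos": [-1, 1, 8], "angular": [0, 0, 0]}, {"delta_pos": [-1, 1, 18], "angular": [0, 0, 0]}, {"delta_pos": [-1, 1, 28], "angular": [0, 0, 0]}, {"delta_pos": [-1, 1, 38], "angular": [0, 0, 0]}, {"delta_pos": [-1, 1, 46], "angular": [0, 0, 0]}, {"delta_pos": [-1, 1, 50], "angular": [0, 0, 0]}, {"delta_pos": [-1, 1, 52.5], "angular": [0, 0, 0]}, {"delta_pos": [-1, 1, 53.5], "angular": [0, 0, 0]}])

```text
clock: 16.18
tcp_pos: [0.5556, 0.0539, 0.0662]
eef_rot: [-180.0, -0.0, 170.9]
contact_force: [0.7, 0.3, -1.4]
grip_width: 0.0201
grasp_force: 30.0
```

>>> step_arm(rows=[{"delta_pos": [0, -2, 0], "angular": [0, 0, 0]}, {"delta_pos": [0, -6, 0], "angular": [0, 0, 0]}, {"delta_pos": [0, -12, 0], "angular": [0, 0, 0]}, {"delta_pos": [0, -20, 0], "angular": [0, 0, 0]}, {"delta_pos": [0, -30, 0], "angular": [0, 0, 0]}, {"delta_pos": [0, -40, 0], "angular": [0, 0, 0]}, {"delta_pos": [0, -50, 0], "angular": [0, 0, 0]}, {"delta_pos": [0, -60, 0], "angular": [0, 0, 0]}])

```text
clock: 16.85
tcp_pos: [0.546, -0.0067, 0.0667]
eef_rot: [-180.0, 0.0, 170.8]
contact_force: [-0.1, -0.4, -0.9]
grip_width: 0.0199
grasp_force: 30.0
```

>>> step_arm(rows=[{"delta_pos": [0, -11, 1], "angular": [0, 0, 0]}, {"delta_pos": [0, -22, 2], "angular": [0, 0, 0]}, {"delta_pos": [0, -34, 2], "angular": [0, 0, 0]}, {"delta_pos": [0, -46, 2], "angular": [0, 0, 0]}, {"delta_pos": [0, -58, 2], "angular": [0, 0, 0]}, {"delta_pos": [0, -70, 2], "angular": [0, 0, 0]}, {"delta_pos": [0, -82, 2], "angular": [0, 0, 0]}, {"delta_pos": [0, -92, 2], "angular": [0, 0, 0]}])

```text
clock: 17.52
tcp_pos: [0.5313, -0.0977, 0.0646]
eef_rot: [-180.0, -0.0, 170.8]
contact_force: [-1.0, 0.0, -1.4]
grip_width: 0.0199
grasp_force: 30.0
```

>>> step_arm(rows=[{"delta_pos": [0, -10, 0], "angular": [0, 0, 0]}, {"delta_pos": [0, -20, 0], "angular": [0, 0, 0]}, {"delta_pos": [0, -30, 0], "angular": [0, 0, 0]}, {"delta_pos": [0, -40, 0], "angular": [0, 0, 0]}, {"delta_pos": [0, -50, 0], "angular": [0, 0, 0]}, {"delta_pos": [0, -60, 0], "angular": [0, 0, 0]}, {"delta_pos": [0, -68, 0], "angular": [0, 0, 0]}, {"delta_pos": [0, -72, 0], "angular": [0, 0, 0]}])

```text
clock: 18.18
tcp_pos: [0.5198, -0.1689, 0.0647]
eef_rot: [-180.0, 0.0, 170.8]
contact_force: [0.3, -0.2, -1.1]
grip_width: 0.0197
grasp_force: 30.0
```

```bash
python3 - <<'E'
from h import *
s=state();p=s["tcp_pos"][:2]*1000-[541.3,-30.3];print("die",p@[.987,-.159],p@[.159,.987])
E
```

```text
t18.18 tcp [ 519.8 -168.9   64.7] rpy [-1.7997e+02  1.0000e-02  1.7077e+02] F [ 0.3 -0.2 -1.1] w19.7 gf30.0
die 0.8354880336400541 -140.21444773962932
```

>>> step_arm(rows=[{"delta_pos": [0, 0, -8], "angular": [0, 0, 0]}, {"delta_pos": [0, 0, -20], "angular": [0, 0, 0]}, {"delta_pos": [0, 0, -38], "angular": [0, 0, 0]}, {"delta_pos": [0, 0, -58], "angular": [0, 0, 0]}, {"delta_pos": [0, 0, -78], "angular": [0, 0, 0]}, {"delta_pos": [0, 0, -94], "angular": [0, 0, 0]}, {"delta_pos": [0, 0, -105], "angular": [0, 0, 0]}, {"delta_pos": [0, 0, -105], "angular": [0, 0, 0]}])

```text
clock: 18.85
tcp_pos: [0.5221, -0.167, 0.1727]
eef_rot: [180.0, 0.3, 170.9]
contact_force: [1.4, -0.5, -2.2]
grip_width: 0.0198
grasp_force: 30.0
```

>>> step_arm(rows=[{"delta_pos": [-1, -15, 0], "angular": [0, 0, -0.05]}, {"delta_pos": [-2, -45, 0], "angular": [0, 0, -0.14]}, {"delta_pos": [-4, -80, 0], "angular": [0, 0, -0.24]}, {"delta_pos": [-6, -115, 0], "angular": [0, 0, -0.34]}, {"delta_pos": [-9, -150, 0], "angular": [0, 0, -0.43]}, {"delta_pos": [-12, -185, 0], "angular": [0, 0, -0.5]}, {"delta_pos": [-14, -215, 0], "angular": [0, 0, -0.534]}, {"delta_pos": [-15, -235, 0], "angular": [0, 0, -0.534]}])

```text
clock: 19.52
tcp_pos: [0.496, -0.4049, 0.1688]
eef_rot: [-180.0, -0.1, -158.6]
contact_force: [0.3, -0.0, -0.8]
grip_width: 0.0197
grasp_force: 30.0
```

```bash
python3 - <<'E'
from h import *
s=state();rel(s,[496.6,-404.2,20.7],-158.55)
a=r.snapshot("wrist");t=r.snapshot("top")[160:245,135:355]
cv2.imwrite("pics/s2.png",np.vstack([cv2.resize(t,(760,290),interpolation=cv2.INTER_CUBIC),cv2.resize(a[0:220],(760,300))])[:,:,::-1])
E
```

```text
t19.52 tcp [ 496.  -404.9  168.8] rpy [-1.7998e+02 -9.0000e-02 -1.5859e+02] F [ 0.3 -0.  -0.8] w19.7 gf30.0
delta [ -1.1   0.4 148.1] ang [-0.0003 -0.0016 -0.0007] yaw -158.6
```

View pics/s2.png

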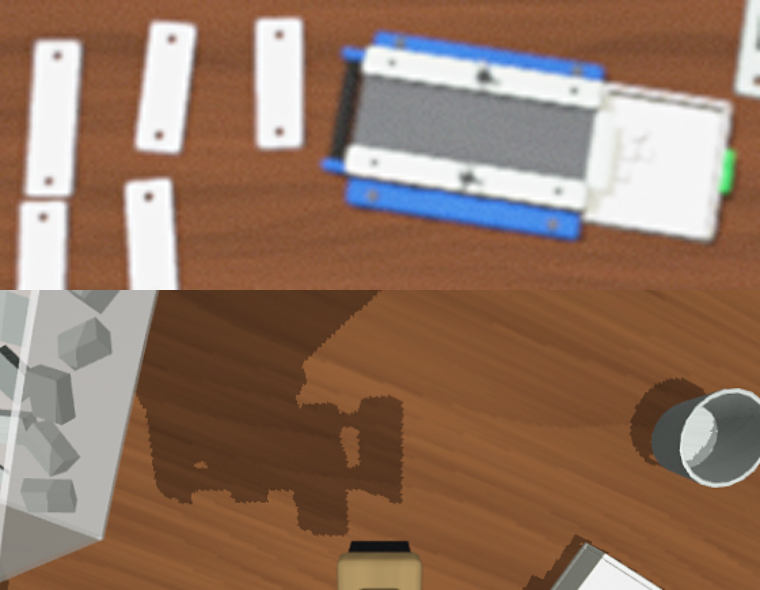

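The channel is empty, and the blanks lie in the tray around (635,150). Next I stand the brush back.

>>> step_arm(rows=[{"delta_pos": [-1, 0.4, 12], "angular": [0, 0, 0]}, {"delta_pos": [-1, 0.4, 32], "angular": [0, 0, 0]}, {"delta_pos": [-1, 0.4, 58], "angular": [0, 0, 0]}, {"delta_pos": [-1, 0.4, 84], "angular": [0, 0, 0]}, {"delta_pos": [-1, 0.4, 108], "angular": [0, 0, 0]}, {"delta_pos": [-1, 0.4, 128], "angular": [0, 0, 0]}, {"delta_pos": [-1, 0.4, 138], "angular": [0, 0, 0]}, {"delta_pos": [-1, 0.4, 143], "angular": [0, 0, 0]}])

```text
clock: 20.28
tcp_pos: [0.4979, -0.3978, 0.0241]
eef_rot: [179.8, -0.1, -158.4]
contact_force: [-0.5, 0.0, -1.4]
grip_width: 0.0198
grasp_force: 30.0
```

>>> step_arm(rows=[{"delta_pos": [0, 0, 1], "angular": [0, 0, 0]}, {"delta_pos": [0, 0, 2], "angular": [0, 0, 0]}, {"delta_pos": [0, 0, 3], "angular": [0, 0, 0]}, {"delta_pos": [0, 0, 4], "angular": [0, 0, 0]}, {"delta_pos": [0, 0, 4.5], "angular": [0, 0, 0]}, {"delta_pos": [0, 0, 5], "angular": [0, 0, 0]}, {"delta_pos": [0, 0, 5], "angular": [0, 0, 0]}, {"delta_pos": [0, 0, 5], "angular": [0, 0, 0]}])

```text
clock: 20.95
tcp_pos: [0.4985, -0.4009, 0.0218]
eef_rot: [-180.0, 0.0, -158.5]
contact_force: [-0.8, -0.1, -1.1]
grip_width: 0.0197
grasp_force: 30.0
```

>>> step_arm(rows=[{"delta_pos": [1, -1, 0], "angular": [0, 0, 0]}, {"delta_pos": [2, -1.8, 0], "angular": [0, 0, 0]}, {"delta_pos": [3, -2.4, 0], "angular": [0, 0, 0]}, {"delta_pos": [3, -2.4, 0], "angular": [0, 0, 0]}, {"delta_pos": [3, -2.4, 0], "angular": [0, 0, 0]}, {"delta_pos": [3, -2.4, 0.5], "angular": [0, 0, 0]}, {"delta_pos": [3, -2.4, 1], "angular": [0, 0, 0]}, {"delta_pos": [3, -2.4, 1], "angular": [0, 0, 0]}])

```text
clock: 21.62
tcp_pos: [0.4967, -0.4041, 0.0208]
eef_rot: [-180.0, 0.0, -158.5]
contact_force: [-0.3, 0.9, 0.8]
grip_width: 0.0198
grasp_force: 30.0
```

>>> step_arm(claw=0.55, rows=[{"delta_pos": [0, 0, 0], "angular": [0, 0, 0]}, {"delta_pos": [0, 0, 0], "angular": [0, 0, 0]}, {"delta_pos": [0, 0, 0], "angular": [0, 0, 0]}, {"delta_pos": [0, 0, 0], "angular": [0, 0, 0]}, {"delta_pos": [0, 0, -20], "angular": [0, 0, 0]}, {"delta_pos": [0, 0, -55], "angular": [0, 0, 0]}, {"delta_pos": [0, 0, -95], "angular": [0, 0, 0]}, {"delta_pos": [0, 0, -135], "angular": [0, 0, 0]}])

```text
clock: 22.28
tcp_pos: [0.4959, -0.4037, 0.1567]
eef_rot: [179.9, -0.1, -158.6]
contact_force: [0.9, -0.6, 0.1]
grip_width: 0.0484
grasp_force: 0.0
```

>>> step_arm(rows=[{"delta_pos": [-9, 20, -35], "angular": [0, 0, 0.05]}, {"delta_pos": [-18, 45, -65], "angular": [0, 0, 0.1]}, {"delta_pos": [-28, 70, -85], "angular": [0, 0, 0.15]}, {"delta_pos": [-38, 95, -105], "angular": [0, 0, 0.2]}, {"delta_pos": [-48, 121, -120], "angular": [0, 0, 0.25]}, {"delta_pos": [-58, 146, -130], "angular": [0, 0, 0.3]}, {"delta_pos": [-68, 171, -140], "angular": [0, 0, 0.35]}, {"delta_pos": [-78, 196, -145], "angular": [0, 0, 0.374]}])

```text
clock: 22.95
tcp_pos: [0.4977, -0.1921, 0.3021]
eef_rot: [-180.0, 0.1, 179.9]
contact_force: [0.2, 0.3, 0.7]
grip_width: 0.0486
grasp_force: 0.0
```

>>> step_arm(rows=[{"delta_pos": [0, 35, 0], "angular": [0, 0, 0]}, {"delta_pos": [0, 70, 0], "angular": [0, 0, 0]}, {"delta_pos": [0, 105, 0], "angular": [0, 0, 0]}, {"delta_pos": [0, 140, 0], "angular": [0, 0, 0]}, {"delta_pos": [0, 175, 0], "angular": [0, 0, 0]}, {"delta_pos": [0, 210, 0], "angular": [0, 0, 0]}, {"delta_pos": [0, 245, 0], "angular": [0, 0, 0]}, {"delta_pos": [0, 280, 0], "angular": [0, 0, 0]}])

```text
clock: 23.62
tcp_pos: [0.497, 0.0884, 0.3009]
eef_rot: [180.0, 0.0, -180.0]
contact_force: [0.7, -0.4, 0.6]
grip_width: 0.0488
grasp_force: 0.0
```

>>> step_arm(rows=[{"delta_pos": [0, 35, 0], "angular": [0, 0, 0]}, {"delta_pos": [0, 70, 0], "angular": [0, 0, 0]}, {"delta_pos": [0, 100, 0], "angular": [0, 0, 0]}, {"delta_pos": [0, 125, 0], "angular": [0, 0, 0]}, {"delta_pos": [0, 140, 0], "angular": [0, 0, 0]}, {"delta_pos": [0, 143, 0], "angular": [0, 0, 0]}, {"delta_pos": [0, 143, 0], "angular": [0, 0, 0]}, {"delta_pos": [0, 143, 0], "angular": [0, 0, 0]}])

```text
clock: 24.28
tcp_pos: [0.4975, 0.2284, 0.3006]
eef_rot: [-179.9, 0.0, 180.0]
contact_force: [0.2, -0.2, -0.3]
grip_width: 0.0483
grasp_force: 0.0
```

```bash
cat >> h.py <<'E'
def look(y0=30):
    "wrist view: pale bars on the bench (holes filled by outer contour)"
    np.set_printoptions(suppress=True,precision=2,linewidth=150)
    s=state();c=cp("wrist");img=r.snapshot("wrist")
    h=cv2.cvtColor(img,cv2.COLOR_RGB2HSV);m=((h[...,1]<60)&(h[...,2]>110)).astype(np.uint8)
    p=rects(c,m,.008,400,12000);p=p[(p[:,2]>100)&(p[:,3]<50)] if len(p) else p
    print(p);return s,c,img,p
E
python3 - <<'E'
from h import *
look()
_,p=plates();print(p[(p[:,6]<260)&(p[:,6]>150)&(p[:,5]<235)])
E
```

```text
t24.28 tcp [497.5 228.4 300.6] rpy [-179.95    0.    179.95] F [ 0.2 -0.2 -0.3] w48.3 gf0.0
[[593.76 158.48 125.76  41.92   1.74 233.12 220.24]
 [589.69 267.85 125.69  41.72  -4.96 305.6  218.26]
 [558.91 375.52 150.94  41.35  -0.82 378.43 197.87]
 [434.58 275.49 124.72  41.89   5.47 313.27 111.61]
 [414.16 379.65 125.5   41.72   1.44 390.28  96.46]]
[[515.12 623.17 142.55  27.04 -89.86  77.22 206.9 ]
 [594.23 162.1  129.55  43.49   1.51 215.5  184.  ]]
```

>>> step_arm(claw=0.7, rows=[{"delta_pos": [-12, -9, 20], "angular": [0, 0, -0.03]}, {"delta_pos": [-30, -21, 45], "angular": [0, 0, -0.03]}, {"delta_pos": [-48, -34, 75], "angular": [0, 0, -0.03]}, {"delta_pos": [-66, -47, 105], "angular": [0, 0, -0.03]}, {"delta_pos": [-82, -59, 135], "angular": [0, 0, -0.03]}, {"delta_pos": [-93, -67, 165], "angular": [0, 0, -0.03]}, {"delta_pos": [-97, -70, 190], "angular": [0, 0, -0.03]}, {"delta_pos": [-97, -70, 210], "angular": [0, 0, -0.03]}])

```text
clock: 25.05
tcp_pos: [0.5949, 0.156, 0.0885]
eef_rot: [-179.9, -0.1, -178.5]
contact_force: [-0.3, -0.2, 0.2]
grip_width: 0.0618
grasp_force: 0.0
```

>>> step_arm(rows=[{"delta_pos": [0, 0, 15], "angular": [0, 0, 0]}, {"delta_pos": [0, 0, 35], "angular": [0, 0, 0]}, {"delta_pos": [0, 0, 55], "angular": [0, 0, 0]}, {"delta_pos": [0, 0, 75], "angular": [0, 0, 0]}, {"delta_pos": [0, 0, 92], "angular": [0, 0, 0]}, {"delta_pos": [0, 0, 105], "angular": [0, 0, 0]}, {"delta_pos": [0, 0, 110], "angular": [0, 0, 0]}, {"delta_pos": [0, 0, 110], "angular": [0, 0, 0]}])

```text
clock: 25.72
tcp_pos: [0.5937, 0.1589, -0.0203]
eef_rot: [-179.9, -0.1, -178.3]
contact_force: [-0.3, -0.7, 0.0]
grip_width: 0.0616
grasp_force: 0.0
```

```bash
python3 - <<'E'
from h import *
s=state();rel(s,[594.6,158.6,-24],181.74)
E
```

```text
t25.72 tcp [593.7 158.9 -20.3] rpy [-1.7995e+02 -9.0000e-02 -1.7830e+02] F [-0.3 -0.7  0. ] w61.6 gf0.0
delta [-0.9 -0.3  3.7] ang [-0.0009 -0.0016 -0.0007] yaw -178.3
```

>>> step_arm(rows=[{"delta_pos": [-0.9, 0, 1], "angular": [0, 0, 0]}, {"delta_pos": [-0.9, 0, 2], "angular": [0, 0, 0]}, {"delta_pos": [-0.9, 0, 3], "angular": [0, 0, 0]}, {"delta_pos": [-0.9, 0, 4], "angular": [0, 0, 0]}, {"delta_pos": [-0.9, 0, 5], "angular": [0, 0, 0]}, {"delta_pos": [-0.9, 0, 5.5], "angular": [0, 0, 0]}, {"delta_pos": [-0.9, 0, 6], "angular": [0, 0, 0]}, {"delta_pos": [-0.9, 0, 6], "angular": [0, 0, 0]}])

```text
clock: 26.38
tcp_pos: [0.5951, 0.1599, -0.0254]
eef_rot: [-180.0, -0.0, -178.3]
contact_force: [-1.3, -0.1, -0.3]
grip_width: 0.0615
grasp_force: 0.0
```

>>> step_arm(rows=[{"delta_pos": [0, 0, 0.3], "angular": [0, 0, 0]}, {"delta_pos": [0, 0, 0.6], "angular": [0, 0, 0]}, {"delta_pos": [0, 0, 0.9], "angular": [0, 0, 0]}, {"delta_pos": [0, 0, 1.2], "angular": [0, 0, 0]}, {"delta_pos": [0, 0, 1.5], "angular": [0, 0, 0]}, {"delta_pos": [0, 0, 1.5], "angular": [0, 0, 0]}, {"delta_pos": [0, 0, 1.5], "angular": [0, 0, 0]}, {"delta_pos": [0, 0, 1.5], "angular": [0, 0, 0]}])

```text
clock: 27.05
tcp_pos: [0.5952, 0.1599, -0.0269]
eef_rot: [-180.0, 0.0, -178.3]
contact_force: [-0.4, 1.0, -0.5]
grip_width: 0.0617
grasp_force: 0.0
```

>>> step_arm(claw=0.0, grip_force=40, rows=[{"delta_pos": [0, 0, 0], "angular": [0, 0, 0]}, {"delta_pos": [0, 0, 0], "angular": [0, 0, 0]}, {"delta_pos": [0, 0, 0], "angular": [0, 0, 0]}, {"delta_pos": [0, 0, 0], "angular": [0, 0, 0]}, {"delta_pos": [0, 0, 0], "angular": [0, 0, 0]}, {"delta_pos": [0, 0, 0], "angular": [0, 0, 0]}, {"delta_pos": [0, 0, 0], "angular": [0, 0, 0]}, {"delta_pos": [0, 0, 0], "angular": [0, 0, 0]}])

```text
clock: 27.72
tcp_pos: [0.5952, 0.1598, -0.0269]
eef_rot: [-180.0, -0.0, -178.3]
contact_force: [0.9, -0.6, 0.6]
grip_width: 0.038
grasp_force: 40.0
```

>>> step_arm(rows=[{"delta_pos": [0, 0, -8], "angular": [0, 0, 0]}, {"delta_pos": [0, 0, -22], "angular": [0, 0, 0]}, {"delta_pos": [0, 0, -42], "angular": [0, 0, 0]}, {"delta_pos": [0, 0, -65], "angular": [0, 0, 0]}, {"delta_pos": [0, 0, -90], "angular": [0, 0, 0]}, {"delta_pos": [0, 0, -110], "angular": [0, 0, 0]}, {"delta_pos": [0, 0, -122], "angular": [0, 0, 0]}, {"delta_pos": [0, 0, -127], "angular": [0, 0, 0]}])

```text
clock: 28.38
tcp_pos: [0.5966, 0.1604, 0.1032]
eef_rot: [179.9, 0.2, -178.3]
contact_force: [0.8, 1.0, -0.9]
grip_width: 0.038
grasp_force: 40.0
```

```bash
python3 - <<'E'
from h import *
s=state();print(s["moment"]);rel(s,[541.9,-30.3,100],170.85)
c=cp("wrist");img=r.snapshot("wrist");np.savez("p1.npz",img=img,**c)
E
```

```text
t28.38 tcp [596.6 160.4 103.2] rpy [ 179.93    0.23 -178.26] F [ 0.8  1.  -0.9] w38.0 gf40.0
[-0.00612901 -0.00115591  0.03380739]
delta [  60.5 -188.9    2.7] ang [0.0016 0.0038 0.1901] yaw -189.2
```

```bash
cat >> h.py <<'E'
from scipy.spatial.transform import Rotation as Ro
def inhand(s,c,img,zb=26.9,n=9):
    "near hole of the held plate -> tool-frame xy mm (nominal 48,0)"
    R=Ro.from_euler('xyz',s["eef_rot"],degrees=True)
    v=s["tcp_pos"]+R.apply([.048,0,-(zb+8)/1000]);u=w2px(c,v)[0]
    g=cv2.cvtColor(img,cv2.COLOR_RGB2GRAY);x,y=np.round(u).astype(int);p=g[y-n:y+n+1,x-n:x+n+1].astype(float)
    m=(p<(p.min()+p.max())/2).astype(np.uint8)
    k,l,st,ce=cv2.connectedComponentsWithStats(m)
    out=[]
    for i in range(1,k):
        q=px2w(c,[ce[i]+[x-n,y-n]],v[2])[0]
        out.append((st[i,4],np.round(R.inv().apply(q-s["tcp_pos"])*1000,2)))
    print("expect px",u,"range",p.min(),p.max(),out)
    return p
E
python3 - <<'E'
from h import *
np.set_printoptions(linewidth=200)
d=np.load("p1.npz");img=d["img"];c={k:d[k] for k in("K","k1","R","t")};c["k1"]=float(c["k1"])
s=r.read_state();p=inhand(s,c,img,n=14);print(p.astype(int)[::1,::1])
E
```

```text
expect px [278.54704491 176.24474293] range 38.0 223.0 [(np.int32(531), array([ 49.22,   0.28, -34.9 ]))]
[[217 218 218 216 207 196 185 152 107  40  46  49  51  50  52  51  50  48  46  42  80 148 182 185 201 218 218 218 217]
 [217 217 215 204 198 179 107  41  45  47  51  49  52  52  52  52  52  51  51  49  46  61 135 180 182 200 218 218 217]
 [218 216 209 200 182 109  41  49  48  51  49  53  51  51  52  52  51  51  52  52  49  49  43 102 163 183 199 218 218]
 [217 209 202 186 110  42  49  50  52  53  51  53  51  51  51  51  51  50  51  50  50  50  47  42 126 179 185 204 217]
 [214 207 197 145  42  50  52  53  52  53  53  51  50  48  48  49  49  50  49  49  49  50  49  46  58 132 176 183 205]
 [211 206 183  38  50  52  54  55  54  51  54  52  51  49  49  49  50  50  50  49  48  50  47  48  43  77 146 176 192]
 [208 199 151  48  53  55  55  56  54  55  55  54  54  53  52  53  53  54  52  54  53  52  53  52  50  43 124 176 182]
 [206 188  78  50  54  55  56  54  56  55  55  55  56  56  55  55  55  56  56  56  57  56  56  55  53  50  81 144 174]
 [202 168  42  53  55  56  57  55  55  55 
[... 1757 characters left out ...]
212 205 201 203 190 140 119  98  93  93  94  95  95  95  97  99 101 115 138 149 146 150 157 186 217 202]
 [217 217 217 219 214 205 201 202 206 189 130 113 108 106 106 108 107 116 129 138 152 150 149 153 163 165 161 160 162]
 [218 217 217 218 218 216 207 201 200 186 146 150 152 148 145 152 151 150 149 149 150 151 155 164 168 166 163 163 165]
 [218 217 217 217 217 218 217 212 205 192 158 147 149 150 149 149 149 149 150 151 156 165 170 168 167 165 164 163 165]
 [217 218 217 217 217 217 217 218 220 220 203 156 156 155 152 153 156 159 159 163 169 168 168 168 167 165 163 163 165]
 [217 217 217 217 217 217 217 217 218 220 206 164 167 168 167 167 166 165 167 168 168 168 168 168 167 165 163 163 164]]
```

```bash
python3 - <<'E'
from h import *
d=np.load("p1.npz");img=d["img"];c={k:d[k] for k in("K","k1","R","t")};c["k1"]=float(c["k1"])
s=r.read_state();inhand(s,c,img,n=19)
# reference: die rail holes/pin seen with the same camera (w2): near pin nose
d=np.load("w2.npz");img=d["img"]
g=cv2.cvtColor(img,cv2.COLOR_RGB2GRAY);print(g[128:148:1,266:294].astype(int))
E
```

```text
expect px [278.54704491 176.24474293] range 38.0 223.0 [(np.int32(540), array([ 49.31,   0.28, -34.9 ]))]
[[222 219 219 218 217 219 217 217 219 221 220 218 218 218 219 219 222 222
  220 219 220 218 217 217 217 216 216 218]
 [216 214 213 213 213 214 212 211 213 216 215 213 212 214 213 214 216 217
  214 214 215 212 211 211 211 210 210 212]
 [215 214 213 212 212 213 211 210 212 214 214 211 211 212 212 213 215 215
  213 213 214 211 210 210 210 209 209 210]
 [215 213 213 213 212 213 211 210 212 214 214 212 212 212 212 213 214 215
  213 213 214 211 210 209 210 209 209 210]
 [215 214 215 216 215 217 214 213 214 216 216 215 216 217 216 215 216 216
  213 213 214 210 209 209 210 209 209 210]
 [216 216 200 140 141 142 140 176 219 221 214 187 164 144 157 183 211 218
  214 213 214 211 209 210 210 209 209 210]
 [218 202 143 146 146 147 145 144 146 141 121 107  75  74  94 112 149 201
  216 213 214 211 209 210 210 209 209 210]
 [144 143 147 148 147 148 146 147 143 114  70  70  74  76  80  78  80 158
  207 214 214 211 210 209 210 209 208 210]
 [205 144 148 147 147 147 146 145 128  87  68  73  75  79 
[... 646 characters left out ...]
214 211 211 212 210 211 210 211 204 165 139 169 189 196 187 174 175 200
  212 211 213 210 207 208 209 208 207 209]
 [214 212 211 211 210 210 208 209 214 204 159 151 172 176 169 161 188 216
  210 211 213 210 207 208 210 208 206 208]
 [214 211 210 210 209 209 208 209 211 215 198 138 144 150 159 190 215 214
  210 211 213 210 207 208 209 207 207 209]
 [213 211 210 210 209 210 208 208 211 212 214 203 177 195 212 211 212 213
  209 211 213 210 207 207 209 207 206 209]
 [213 211 210 210 208 209 208 208 210 212 211 211 211 211 209 209 212 212
  209 210 212 209 207 207 209 207 207 211]
 [212 211 210 210 209 209 208 208 210 212 210 210 209 209 207 209 211 212
  209 210 212 209 207 207 208 207 206 211]]
```

```bash
python3 - <<'E'
from h import *
np.set_printoptions(suppress=True,precision=2)
d=np.load("w2.npz");img=d["img"];c={k:d[k] for k in("K","k1","R","t")};c["k1"]=float(c["k1"])
g=cv2.cvtColor(img,cv2.COLOR_RGB2GRAY)
q=px2w(c,[[279,140.8]],.1055)[0]*1000;e=np.array([541.3,-30.3])
print("near pin",q,"die",(q[:2]-e)@[.987,-.159],(q[:2]-e)@[.159,.987])
print(g[200:226,266:294].astype(int))
E
```

```text
near pin [493.95 -22.1  105.5 ] die -48.03511424662974 0.5646791738616681
[[201 200 200 200 199 197 196 196 195 197 198 199 198 197 195 195 195 195
  198 199 199 198 199 201 201 199 199 201]
 [201 200 199 201 201 198 197 196 194 196 199 198 198 197 195 195 195 195
  198 199 199 197 199 201 200 199 199 200]
 [201 201 200 200 193 193 198 196 195 198 199 200 199 198 197 196 195 196
  198 198 198 196 199 201 200 199 198 201]
 [201 201 200 178 127 162 201 195 189 196 200 198 193 193 193 193 196 196
  198 199 198 197 199 200 200 199 199 200]
 [199 194 179 132 132 160 195 174 137 173 189 158 106 114 129 155 186 197
  198 199 197 196 199 200 200 200 199 200]
 [187 141 131 134 135 131 128 129 155 167  75  68  73  74  79  86 136 187
  200 199 197 196 199 201 199 199 198 199]
 [203 186 132 135 136 133 132 131 119  84  67  74  77  78  84  80  78 152
  199 199 197 196 199 200 200 198 198 199]
 [203 184 129 133 133 134 133 130 111  74  70  75  79  78  84  86  85 136
  185 199 197 195 199 200 200 199 198 199]
 [201 186 148 145 132 131 131 127 111  88  71  75  79  78  85  85  77 129
  185 199 198 19
[... 1316 characters left out ...]
 86  88  86  86  87  87  87  89  87  87  79  77 101  96  73  88  89  88
   88  89  90  89  91  89  89  90  91  90]
 [ 74  74  74  74  73  74  74  76  75  75  74  74  74  74  75  76  76  76
   77  77  77  77  78  76  76  74  76  75]
 [ 77  77  76  77  76  78  78  78  80  79  78  79  79  79  79  78  78  79
   78  78  78  78  78  78  79  78  80  80]
 [ 80  78  79  77  79  79  79  80  79  79  80  78  78  79  79  78  79  80
   79  79  80  79  79  81  82  81  83  83]
 [ 80  79  80  79  79  79  78  79  79  79  79  81  80  79  80  81  82  82
   82  82  83  82  81  83  82  81  84  83]
 [ 79  79  80  80  79  80  79  81  81  82  81  82  83  82  82  81  82  82
   82  82  83  83  81  82  82  83  82  81]]
```

>>> step_arm(rows=[{"delta_pos": [3, -10, 0], "angular": [0, 0, 0.02]}, {"delta_pos": [10, -32, 0], "angular": [0, 0, 0.05]}, {"delta_pos": [20, -63, 0], "angular": [0, 0, 0.09]}, {"delta_pos": [31, -97, 0], "angular": [0, 0, 0.13]}, {"delta_pos": [42, -132, 0], "angular": [0, 0, 0.16]}, {"delta_pos": [51, -162, 0], "angular": [0, 0, 0.18]}, {"delta_pos": [57.5, -182, 0], "angular": [0, 0, 0.19]}, {"delta_pos": [59.8, -189, 0], "angular": [0, 0, 0.19]}])

```text
clock: 29.1
tcp_pos: [0.5382, -0.0362, 0.0987]
eef_rot: [-179.8, -0.2, 170.4]
contact_force: [0.3, -0.9, -1.1]
grip_width: 0.0381
grasp_force: 40.0
```

>>> step_arm(rows=[{"delta_pos": [0, 0, 0], "angular": [0, 0, 0]}, {"delta_pos": [0, 0, 0], "angular": [0, 0, 0]}, {"delta_pos": [0, 0, 0], "angular": [0, 0, 0]}, {"delta_pos": [0, 0, 0], "angular": [0, 0, 0]}, {"delta_pos": [0, 0, 0], "angular": [0, 0, 0]}, {"delta_pos": [0, 0, 0], "angular": [0, 0, 0]}, {"delta_pos": [0, 0, 0], "angular": [0, 0, 0]}, {"delta_pos": [0, 0, 0], "angular": [0, 0, 0]}])

```text
clock: 29.77
tcp_pos: [0.5412, -0.0305, 0.1001]
eef_rot: [180.0, 0.0, 170.9]
contact_force: [-0.6, -0.1, -0.3]
grip_width: 0.038
grasp_force: 40.0
```

```bash
python3 - <<'E'
from h import *
s=state();c=cp("wrist");img=r.snapshot("wrist");np.savez("p2.npz",img=img,**c);np.save("p2s.npy",[*s["tcp_pos"],*s["eef_rot"]])
inhand(s,c,img,n=19);rel(s,[542.6,-30.5,86],170.85)
u=w2px(c,s["tcp_pos"]+Ro.from_euler('xyz',s["eef_rot"],degrees=True).apply([.048,0,-.035]))[0].astype(int)
cv2.imwrite("pics/p2.png",cv2.resize(img[u[1]-60:u[1]+90,u[0]-75:u[0]+75],(600,600),interpolation=cv2.INTER_CUBIC)[:,:,::-1])
E
```

```text
t29.77 tcp [541.2 -30.5 100.1] rpy [1.8000e+02 1.0000e-02 1.7089e+02] F [-0.6 -0.1 -0.3] w38.0 gf40.0
expect px [278.96279489 176.99163758] range 48.0 219.0 [(np.int32(497), array([ 49.38,   0.11, -34.9 ]))]
delta [-1.3  0.3 14.1] ang [0.     0.0001 0.0006] yaw 170.8
```

>>> step_arm(rows=[{"delta_pos": [-1.3, 0.3, 0], "angular": [0, 0, 0]}, {"delta_pos": [-1.3, 0.3, 0], "angular": [0, 0, 0]}, {"delta_pos": [-1.3, 0.3, 5], "angular": [0, 0, 0]}, {"delta_pos": [-1.3, 0.3, 10], "angular": [0, 0, 0]}, {"delta_pos": [-1.3, 0.3, 15], "angular": [0, 0, 0]}, {"delta_pos": [-1.3, 0.3, 19], "angular": [0, 0, 0]}, {"delta_pos": [-1.3, 0.3, 22], "angular": [0, 0, 0]}, {"delta_pos": [-1.3, 0.3, 25], "angular": [0, 0, 0]}])

```text
clock: 30.48
tcp_pos: [0.5423, -0.0308, 0.0746]
eef_rot: [-180.0, -0.0, 170.9]
contact_force: [-0.5, 0.1, -1.2]
grip_width: 0.0376
grasp_force: 40.0
```

```bash
python3 - <<'E'
from h import *
s=state();c=cp("wrist");img=r.snapshot("wrist");rel(s,[542.6,-30.5,33],170.85);print(s["moment"])
inhand(s,c,img,n=19)
E
```

```text
t30.48 tcp [542.3 -30.8  74.6] rpy [-1.7999e+02 -3.0000e-02  1.7086e+02] F [-0.5  0.1 -1.2] w37.6 gf40.0
delta [-0.3  0.3 41.6] ang [-0.0001 -0.0005  0.0001] yaw 170.8
[0.03268092 0.03496935 0.03233199]
expect px [278.98998253 177.00396081] range 60.0 220.0 [(np.int32(312), array([ 49.6,  -0.3, -34.9]))]
```

>>> step_arm(rows=[{"delta_pos": [-0.3, 0.3, 5], "angular": [0, 0, 0]}, {"delta_pos": [-0.3, 0.3, 11], "angular": [0, 0, 0]}, {"delta_pos": [-0.3, 0.3, 17], "angular": [0, 0, 0]}, {"delta_pos": [-0.3, 0.3, 23], "angular": [0, 0, 0]}, {"delta_pos": [-0.3, 0.3, 29], "angular": [0, 0, 0]}, {"delta_pos": [-0.3, 0.3, 34], "angular": [0, 0, 0]}, {"delta_pos": [-0.3, 0.3, 37], "angular": [0, 0, 0]}, {"delta_pos": [-0.3, 0.3, 38.5], "angular": [0, 0, 0]}])

```text
clock: 31.2
tcp_pos: [0.5425, -0.0305, 0.036]
eef_rot: [-180.0, -0.0, 170.9]
contact_force: [-0.1, 1.2, -0.6]
grip_width: 0.0377
grasp_force: 40.0
```

>>> step_arm(rows=[{"delta_pos": [0, 0, 0], "angular": [0, 0, 0]}, {"delta_pos": [0, 0, 0.5], "angular": [0, 0, 0]}, {"delta_pos": [0, 0, 1], "angular": [0, 0, 0]}, {"delta_pos": [0, 0, 1.5], "angular": [0, 0, 0]}, {"delta_pos": [0, 0, 2], "angular": [0, 0, 0]}, {"delta_pos": [0, 0, 2], "angular": [0, 0, 0]}, {"delta_pos": [0, 0, 2], "angular": [0, 0, 0]}, {"delta_pos": [0, 0, 2], "angular": [0, 0, 0]}])

```text
clock: 31.87
tcp_pos: [0.5428, -0.0305, 0.0347]
eef_rot: [180.0, 0.0, 170.9]
contact_force: [-0.0, -0.3, -0.4]
grip_width: 0.0379
grasp_force: 40.0
```

>>> step_arm(claw=0.7, rows=[{"delta_pos": [0, 0, 0], "angular": [0, 0, 0]}, {"delta_pos": [0, 0, 0], "angular": [0, 0, 0]}, {"delta_pos": [0, 0, 0], "angular": [0, 0, 0]}, {"delta_pos": [0, 0, 0], "angular": [0, 0, 0]}, {"delta_pos": [0, 0, -15], "angular": [0, 0, 0]}, {"delta_pos": [0, 0, -40], "angular": [0, 0, 0]}, {"delta_pos": [0, 0, -75], "angular": [0, 0, 0]}, {"delta_pos": [0, 0, -110], "angular": [0, 0, 0]}])

```text
clock: 32.53
tcp_pos: [0.5419, -0.0305, 0.1453]
eef_rot: [-180.0, -0.1, 170.9]
contact_force: [0.6, 0.8, 0.1]
grip_width: 0.062
grasp_force: 0.0
```

>>> step_arm(rows=[{"delta_pos": [8, 22, -30], "angular": [0, 0, -0.01]}, {"delta_pos": [19, 55, -55], "angular": [0, 0, -0.03]}, {"delta_pos": [30, 90, -75], "angular": [0, 0, -0.05]}, {"delta_pos": [42, 125, -95], "angular": [0, 0, -0.072]}, {"delta_pos": [54, 160, -115], "angular": [0, 0, -0.072]}, {"delta_pos": [65, 195, -130], "angular": [0, 0, -0.072]}, {"delta_pos": [76, 228, -145], "angular": [0, 0, -0.072]}, {"delta_pos": [83, 248, -150], "angular": [0, 0, -0.072]}])

```text
clock: 33.2
tcp_pos: [0.4997, 0.2326, 0.2973]
eef_rot: [179.8, 0.2, 175.2]
contact_force: [0.3, 0.1, -1.6]
grip_width: 0.0618
grasp_force: 0.0
```

>>> step_arm(rows=[{"delta_pos": [0, 0, 0], "angular": [0, 0, 0]}, {"delta_pos": [0, 0, 0], "angular": [0, 0, 0]}, {"delta_pos": [0, 0, 0], "angular": [0, 0, 0]}, {"delta_pos": [0, 0, 0], "angular": [0, 0, 0]}, {"delta_pos": [0, 0, 0], "angular": [0, 0, 0]}, {"delta_pos": [0, 0, 0], "angular": [0, 0, 0]}, {"delta_pos": [0, 0, 0], "angular": [0, 0, 0]}, {"delta_pos": [0, 0, 0], "angular": [0, 0, 0]}])

```text
clock: 33.87
tcp_pos: [0.5004, 0.2271, 0.2945]
eef_rot: [-180.0, -0.0, 174.9]
contact_force: [0.4, -0.7, 0.6]
grip_width: 0.0615
grasp_force: 0.0
```

```bash
python3 - <<'E'
from h import *
s,c,img,p=look()
rel(s,[590.,267.8,-18],175.04)
t=r.snapshot("top");np.save("t2.npy",t)
h=cv2.cvtColor(t,cv2.COLOR_RGB2HSV);m=(h[...,1]<60)&(h[...,2]>140)
ct=cp("top")
# placed plate as pale cover over the dark channel at die centre
for q in([541.4,-30,68],[541.4,10,42]):
    u=w2px(ct,np.array(q)/1000)[0].astype(int);print(q,u,t[u[1],u[0]])
E
```

```text
t33.87 tcp [500.4 227.1 294.5] rpy [-179.99   -0.01  174.94] F [ 0.4 -0.7  0.6] w61.5 gf0.0
[[722.15 148.71 109.88  38.6  -86.71 247.04 299.41]
 [589.17 267.91 124.47  41.81  -5.05 311.78 214.93]
 [558.9  375.6  151.7   40.98  -1.05 384.21 188.19]
 [434.54 275.46 124.93  41.94   5.53 310.07 106.54]
 [414.09 379.53 125.23  41.38   1.56 387.38  83.99]]
delta [-85.7  48.5 312.5] ang [-0. -0. -0.] yaw 175.0
[541.4, -30, 68] [272 196] [246 246 246]
[541.4, 10, 42] [260 197] [141 145 146]
```

>>> step_arm(rows=[{"delta_pos": [-10, 6, 25], "angular": [0, 0, 0]}, {"delta_pos": [-28, 16, 55], "angular": [0, 0, 0]}, {"delta_pos": [-47, 27, 90], "angular": [0, 0, 0]}, {"delta_pos": [-65, 37, 125], "angular": [0, 0, 0]}, {"delta_pos": [-79, 45, 160], "angular": [0, 0, 0]}, {"delta_pos": [-85, 48.5, 195], "angular": [0, 0, 0]}, {"delta_pos": [-85, 48.5, 230], "angular": [0, 0, 0]}, {"delta_pos": [-85, 48.5, 260], "angular": [0, 0, 0]}])

```text
clock: 34.63
tcp_pos: [0.5888, 0.2683, 0.0319]
eef_rot: [-180.0, -0.1, 175.0]
contact_force: [-0.0, 1.2, -0.1]
grip_width: 0.0617
grasp_force: 0.0
```

>>> step_arm(rows=[{"delta_pos": [0, 0, 15], "angular": [0, 0, 0]}, {"delta_pos": [0, 0, 28], "angular": [0, 0, 0]}, {"delta_pos": [0, 0, 38], "angular": [0, 0, 0]}, {"delta_pos": [0, 0, 46], "angular": [0, 0, 0]}, {"delta_pos": [0, 0, 52], "angular": [0, 0, 0]}, {"delta_pos": [0, 0, 54], "angular": [0, 0, 0]}, {"delta_pos": [0, 0, 54], "angular": [0, 0, 0]}, {"delta_pos": [0, 0, 54], "angular": [0, 0, 0]}])

```text
clock: 35.3
tcp_pos: [0.5898, 0.2687, -0.0185]
eef_rot: [180.0, 0.1, 175.0]
contact_force: [0.7, 0.6, 0.1]
grip_width: 0.0615
grasp_force: 0.0
```

```bash
python3 - <<'E'
from h import *
s=state();rel(s,[589.3,267.9,-27.3],175)
E
```

```text
t35.30 tcp [589.8 268.7 -18.5] rpy [1.7996e+02 7.0000e-02 1.7499e+02] F [0.7 0.6 0.1] w61.5 gf0.0
delta [ 0.5 -0.8  8.8] ang [ 0.0007  0.0012 -0.0003] yaw 175.0
```

>>> step_arm(rows=[{"delta_pos": [0.5, -0.8, 2], "angular": [0, 0, 0]}, {"delta_pos": [0.5, -0.8, 4], "angular": [0, 0, 0]}, {"delta_pos": [0.5, -0.8, 6], "angular": [0, 0, 0]}, {"delta_pos": [0.5, -0.8, 7], "angular": [0, 0, 0]}, {"delta_pos": [0.5, -0.8, 8], "angular": [0, 0, 0]}, {"delta_pos": [0.5, -0.8, 8.8], "angular": [0, 0, 0]}, {"delta_pos": [0.5, -0.8, 8.8], "angular": [0, 0, 0]}, {"delta_pos": [0.5, -0.8, 8.8], "angular": [0, 0, 0]}])

```text
clock: 35.97
tcp_pos: [0.5886, 0.2677, -0.0282]
eef_rot: [-180.0, -0.0, 175.0]
contact_force: [0.1, -0.3, 0.4]
grip_width: 0.0619
grasp_force: 0.0
```

>>> step_arm(claw=0.0, grip_force=40, rows=[{"delta_pos": [0, 0, 0], "angular": [0, 0, 0]}, {"delta_pos": [0, 0, 0], "angular": [0, 0, 0]}, {"delta_pos": [0, 0, 0], "angular": [0, 0, 0]}, {"delta_pos": [0, 0, 0], "angular": [0, 0, 0]}, {"delta_pos": [0, 0, 0], "angular": [0, 0, 0]}, {"delta_pos": [0, 0, 0], "angular": [0, 0, 0]}, {"delta_pos": [0, 0, 0], "angular": [0, 0, 0]}, {"delta_pos": [0, 0, 0], "angular": [0, 0, 0]}])

```text
clock: 36.63
tcp_pos: [0.5887, 0.2677, -0.0281]
eef_rot: [180.0, 0.0, 175.0]
contact_force: [0.3, -0.5, 0.7]
grip_width: 0.039
grasp_force: 40.0
```

>>> step_arm(rows=[{"delta_pos": [0, 0, -8], "angular": [0, 0, 0]}, {"delta_pos": [0, 0, -22], "angular": [0, 0, 0]}, {"delta_pos": [0, 0, -42], "angular": [0, 0, 0]}, {"delta_pos": [0, 0, -65], "angular": [0, 0, 0]}, {"delta_pos": [0, 0, -90], "angular": [0, 0, 0]}, {"delta_pos": [0, 0, -110], "angular": [0, 0, 0]}, {"delta_pos": [0, 0, -122], "angular": [0, 0, 0]}, {"delta_pos": [0, 0, -127], "angular": [0, 0, 0]}])

```text
clock: 37.3
tcp_pos: [0.59, 0.2683, 0.102]
eef_rot: [179.9, 0.2, 175.0]
contact_force: [0.9, 0.5, -0.6]
grip_width: 0.0388
grasp_force: 40.0
```

```bash
python3 - <<'E'
from h import *
s=state();c=cp("wrist");img=r.snapshot("wrist");inhand(s,c,img,n=19,zb=27.5);rel(s,[541.4,-30,100],170.85)
E
```

```text
t37.30 tcp [590.  268.3 102. ] rpy [179.88   0.2  174.98] F [ 0.9  0.5 -0.6] w38.8 gf40.0
expect px [278.91829489 177.28667278] range 38.0 221.0 [(np.int32(544), array([ 47.01,   0.13, -35.5 ]))]
delta [  22.3 -301.4    1.2] ang [0.0023 0.0035 0.072 ] yaw 170.8
```

>>> step_arm(rows=[{"delta_pos": [0.8, -10, 0], "angular": [0, 0, 0.01]}, {"delta_pos": [2.5, -33, 0], "angular": [0, 0, 0.02]}, {"delta_pos": [5, -66, 0], "angular": [0, 0, 0.03]}, {"delta_pos": [8, -102, 0], "angular": [0, 0, 0.04]}, {"delta_pos": [11, -138, 0], "angular": [0, 0, 0.05]}, {"delta_pos": [13.5, -174, 0], "angular": [0, 0, 0.06]}, {"delta_pos": [16, -210, 0], "angular": [0, 0, 0.072]}, {"delta_pos": [19, -244, 0], "angular": [0, 0, 0.072]}])

```text
clock: 38.02
tcp_pos: [0.5462, 0.0232, 0.0974]
eef_rot: [-179.9, -0.2, 170.7]
contact_force: [0.8, -0.6, -0.4]
grip_width: 0.0387
grasp_force: 40.0
```

>>> step_arm(rows=[{"delta_pos": [0, -26, 0], "angular": [0, 0, 0]}, {"delta_pos": [0, -44, 0], "angular": [0, 0, 0]}, {"delta_pos": [0, -54, 0], "angular": [0, 0, 0]}, {"delta_pos": [0.3, -57.3, 0], "angular": [0, 0, 0]}, {"delta_pos": [0.3, -57.3, 0], "angular": [0, 0, 0]}, {"delta_pos": [0.3, -57.3, 0], "angular": [0, 0, 0]}, {"delta_pos": [0.3, -57.3, 0], "angular": [0, 0, 0]}, {"delta_pos": [0.3, -57.3, 0], "angular": [0, 0, 0]}])

```text
clock: 38.68
tcp_pos: [0.5392, -0.0287, 0.0987]
eef_rot: [180.0, -0.0, 171.0]
contact_force: [0.7, -0.4, -1.0]
grip_width: 0.0382
grasp_force: 40.0
```

```bash
python3 - <<'E'
from h import *
s=state();c=cp("wrist");img=r.snapshot("wrist");inhand(s,c,img,n=19,zb=27.5);rel(s,[540.3,-30.1,76],170.85)
E
```

```text
t38.68 tcp [539.2 -28.7  98.7] rpy [179.97  -0.   170.99] F [ 0.7 -0.4 -1. ] w38.2 gf40.0
expect px [279.03455977 177.28335101] range 79.0 221.0 [(np.int32(141), array([ 50.16,  -0.57, -35.5 ])), (np.int32(1), array([ 50.81,   4.81, -35.5 ])), (np.int32(116), array([ 43.36,   0.4 , -35.5 ]))]
delta [-1.4 -1.3 22.7] ang [ 0.0006 -0.0001  0.0024] yaw 170.8
```

>>> step_arm(rows=[{"delta_pos": [-1.2, -1.3, 0], "angular": [0, 0, 0.002]}, {"delta_pos": [-1.2, -1.3, 0], "angular": [0, 0, 0.002]}, {"delta_pos": [-1.2, -1.3, 5], "angular": [0, 0, 0.002]}, {"delta_pos": [-1.2, -1.3, 10], "angular": [0, 0, 0.002]}, {"delta_pos": [-1.2, -1.3, 15], "angular": [0, 0, 0.002]}, {"delta_pos": [-1.2, -1.3, 19], "angular": [0, 0, 0.002]}, {"delta_pos": [-1.2, -1.3, 22], "angular": [0, 0, 0.002]}, {"delta_pos": [-1.2, -1.3, 24], "angular": [0, 0, 0.002]}])

```text
clock: 39.4
tcp_pos: [0.5397, -0.0316, 0.0742]
eef_rot: [180.0, -0.0, 170.8]
contact_force: [0.5, 0.8, -0.2]
grip_width: 0.0385
grasp_force: 40.0
```

```bash
python3 - <<'E'
from h import *
s=state();rel(s,[540.3,-30.1,41.5],170.85);print(s["moment"])
E
```

```text
t39.40 tcp [539.7 -31.6  74.2] rpy [ 1.8000e+02 -4.0000e-02  1.7075e+02] F [ 0.5  0.8 -0.2] w38.5 gf40.0
delta [-0.4  1.6 32.7] ang [ 0.     -0.0007 -0.0017] yaw 170.8
[ 0.12688686 -0.02000482 -0.03466827]
```

>>> step_arm(rows=[{"delta_pos": [-0.4, 1.2, 4], "angular": [0, 0, 0]}, {"delta_pos": [-0.4, 1.2, 10], "angular": [0, 0, 0]}, {"delta_pos": [-0.4, 1.2, 16], "angular": [0, 0, 0]}, {"delta_pos": [-0.4, 1.2, 22], "angular": [0, 0, 0]}, {"delta_pos": [-0.4, 1.2, 27], "angular": [0, 0, 0]}, {"delta_pos": [-0.4, 1.2, 30], "angular": [0, 0, 0]}, {"delta_pos": [-0.4, 1.2, 31.5], "angular": [0, 0, 0]}, {"delta_pos": [-0.4, 1.2, 32], "angular": [0, 0, 0]}])

```text
clock: 40.07
tcp_pos: [0.5404, -0.0306, 0.0425]
eef_rot: [-180.0, -0.0, 170.7]
contact_force: [-0.8, 1.2, -1.0]
grip_width: 0.0387
grasp_force: 40.0
```

>>> step_arm(rows=[{"delta_pos": [0, 0, 0], "angular": [0, 0, 0]}, {"delta_pos": [0, 0, 0.5], "angular": [0, 0, 0]}, {"delta_pos": [0, 0, 1], "angular": [0, 0, 0]}, {"delta_pos": [0, 0, 1], "angular": [0, 0, 0]}, {"delta_pos": [0, 0, 1], "angular": [0, 0, 0]}, {"delta_pos": [0, 0, 1], "angular": [0, 0, 0]}, {"delta_pos": [0, 0, 1], "angular": [0, 0, 0]}, {"delta_pos": [0, 0, 1], "angular": [0, 0, 0]}])

```text
clock: 40.73
tcp_pos: [0.5406, -0.0306, 0.0419]
eef_rot: [180.0, 0.0, 170.7]
contact_force: [0.4, -0.1, -0.8]
grip_width: 0.0384
grasp_force: 40.0
```

>>> step_arm(claw=0.7, rows=[{"delta_pos": [0, 0, 0], "angular": [0, 0, 0]}, {"delta_pos": [0, 0, 0], "angular": [0, 0, 0]}, {"delta_pos": [0, 0, 0], "angular": [0, 0, 0]}, {"delta_pos": [0, 0, 0], "angular": [0, 0, 0]}, {"delta_pos": [0, 0, -15], "angular": [0, 0, 0]}, {"delta_pos": [0, 0, -40], "angular": [0, 0, 0]}, {"delta_pos": [0, 0, -75], "angular": [0, 0, 0]}, {"delta_pos": [0, 0, -110], "angular": [0, 0, 0]}])

```text
clock: 41.4
tcp_pos: [0.5397, -0.0306, 0.1526]
eef_rot: [-180.0, -0.1, 170.7]
contact_force: [0.1, 0.2, 0.6]
grip_width: 0.0616
grasp_force: 0.0
```

>>> step_arm(rows=[{"delta_pos": [8, 15, -30], "angular": [0, 0, -0.03]}, {"delta_pos": [20, 38, -50], "angular": [0, 0, -0.07]}, {"delta_pos": [34, 65, -65], "angular": [0, 0, -0.11]}, {"delta_pos": [49, 94, -75], "angular": [0, 0, -0.15]}, {"delta_pos": [64, 123, -80], "angular": [0, 0, -0.19]}, {"delta_pos": [80, 152, -80], "angular": [0, 0, -0.23]}, {"delta_pos": [95, 181, -80], "angular": [0, 0, -0.258]}, {"delta_pos": [110, 210, -80], "angular": [0, 0, -0.258]}])

```text
clock: 42.07
tcp_pos: [0.4651, 0.1957, 0.2322]
eef_rot: [180.0, 0.0, -174.4]
contact_force: [1.0, 0.7, -0.1]
grip_width: 0.0615
grasp_force: 0.0
```

>>> step_arm(rows=[{"delta_pos": [7, 30, 0], "angular": [0, 0, 0]}, {"delta_pos": [13, 55, 0], "angular": [0, 0, 0]}, {"delta_pos": [17, 71, 0], "angular": [0, 0, 0]}, {"delta_pos": [18, 77, 0], "angular": [0, 0, 0]}, {"delta_pos": [18, 77, 0], "angular": [0, 0, 0]}, {"delta_pos": [18, 77, 0], "angular": [0, 0, 0]}, {"delta_pos": [18, 77, 0], "angular": [0, 0, 0]}, {"delta_pos": [18, 77, 0], "angular": [0, 0, 0]}])

```text
clock: 42.73
tcp_pos: [0.4412, 0.2677, 0.2318]
eef_rot: [-180.0, 0.0, -174.6]
contact_force: [0.8, 0.3, 0.2]
grip_width: 0.0619
grasp_force: 0.0
```

```bash
python3 - <<'E'
from h import *
s,c,img,p=look()
rel(s,[434.6,275.5,-18],185.5)
E
```

```text
t42.73 tcp [441.2 267.7 231.8] rpy [-179.96    0.01 -174.62] F [0.8 0.3 0.2] w61.9 gf0.0
[[522.04 616.28 104.07  24.41  89.87 526.05 251.29]
 [558.79 375.64 152.6   41.85  -0.92 350.71 247.27]
 [434.49 275.4  123.46  41.57   5.41 285.82 161.2 ]
 [419.1  333.13 125.09  41.4    1.08 334.6  153.18]]
delta [  5.8   8.6 249.8] ang [-0.  0. -0.] yaw -174.5
```

>>> step_arm(claw=0.54, rows=[{"delta_pos": [2, 3, 25], "angular": [0, 0, 0.002]}, {"delta_pos": [4, 6, 60], "angular": [0, 0, 0.002]}, {"delta_pos": [5.8, 8.5, 95], "angular": [0, 0, 0.002]}, {"delta_pos": [5.8, 8.5, 130], "angular": [0, 0, 0.002]}, {"delta_pos": [5.8, 8.5, 165], "angular": [0, 0, 0.002]}, {"delta_pos": [5.8, 8.5, 195], "angular": [0, 0, 0.002]}, {"delta_pos": [5.8, 8.5, 220], "angular": [0, 0, 0.002]}, {"delta_pos": [5.8, 8.5, 235], "angular": [0, 0, 0.002]}])

```text
clock: 43.45
tcp_pos: [0.4329, 0.2754, -0.0058]
eef_rot: [-179.9, -0.2, -174.7]
contact_force: [0.1, -0.1, 0.0]
grip_width: 0.0479
grasp_force: 0.0
```

>>> step_arm(rows=[{"delta_pos": [0, 0, 6], "angular": [0, 0, 0]}, {"delta_pos": [0, 0, 10], "angular": [0, 0, 0]}, {"delta_pos": [0, 0, 11], "angular": [0, 0, 0]}, {"delta_pos": [0, 0, 11], "angular": [0, 0, 0]}, {"delta_pos": [0, 0, 11], "angular": [0, 0, 0]}, {"delta_pos": [0, 0, 11], "angular": [0, 0, 0]}, {"delta_pos": [0, 0, 11], "angular": [0, 0, 0]}, {"delta_pos": [0, 0, 11], "angular": [0, 0, 0]}])

```text
clock: 44.12
tcp_pos: [0.4342, 0.2773, -0.0137]
eef_rot: [180.0, 0.0, -174.6]
contact_force: [-0.3, 0.9, 0.4]
grip_width: 0.0472
grasp_force: 0.0
```

```bash
python3 - <<'E'
from h import *
s=state();rel(s,[434.5,275.4,-28],185.41)
E
```

```text
t44.12 tcp [434.2 277.3 -13.7] rpy [ 1.7998e+02  5.0000e-02 -1.7459e+02] F [-0.3  0.9  0.4] w47.2 gf0.0
delta [-0.1 -2.  14.3] ang [ 0.0004  0.0008 -0.    ] yaw -174.6
```

>>> step_arm(rows=[{"delta_pos": [0, -1.5, 0], "angular": [0, 0, 0]}, {"delta_pos": [0, -1.8, 1], "angular": [0, 0, 0]}, {"delta_pos": [0, -1.8, 4], "angular": [0, 0, 0]}, {"delta_pos": [0, -1.8, 7], "angular": [0, 0, 0]}, {"delta_pos": [0, -1.8, 10], "angular": [0, 0, 0]}, {"delta_pos": [0, -1.8, 12], "angular": [0, 0, 0]}, {"delta_pos": [0, -1.8, 14], "angular": [0, 0, 0]}, {"delta_pos": [0, -1.8, 14], "angular": [0, 0, 0]}])

```text
clock: 44.78
tcp_pos: [0.4337, 0.2752, -0.0287]
eef_rot: [-180.0, -0.0, -174.6]
contact_force: [-0.9, -0.5, -0.6]
grip_width: 0.0474
grasp_force: 0.0
```

>>> step_arm(claw=0.0, grip_force=40, rows=[{"delta_pos": [0, 0, 0], "angular": [0, 0, 0]}, {"delta_pos": [0, 0, 0], "angular": [0, 0, 0]}, {"delta_pos": [0, 0, 0], "angular": [0, 0, 0]}, {"delta_pos": [0, 0, 0], "angular": [0, 0, 0]}, {"delta_pos": [0, 0, 0], "angular": [0, 0, 0]}, {"delta_pos": [0, 0, 0], "angular": [0, 0, 0]}, {"delta_pos": [0, 0, 0], "angular": [0, 0, 0]}, {"delta_pos": [0, 0, 0], "angular": [0, 0, 0]}])

```text
clock: 45.45
tcp_pos: [0.434, 0.2754, -0.0282]
eef_rot: [180.0, 0.0, -174.6]
contact_force: [-0.5, -0.4, -1.1]
grip_width: 0.0384
grasp_force: 40.0
```

>>> step_arm(rows=[{"delta_pos": [0, 0, -8], "angular": [0, 0, 0]}, {"delta_pos": [0, 0, -22], "angular": [0, 0, 0]}, {"delta_pos": [0, 0, -42], "angular": [0, 0, 0]}, {"delta_pos": [0, 0, -65], "angular": [0, 0, 0]}, {"delta_pos": [0, 0, -90], "angular": [0, 0, 0]}, {"delta_pos": [0, 0, -110], "angular": [0, 0, 0]}, {"delta_pos": [0, 0, -126], "angular": [0, 0, 0]}, {"delta_pos": [0, 0, -132], "angular": [0, 0, 0]}])

```text
clock: 46.12
tcp_pos: [0.4352, 0.2762, 0.1067]
eef_rot: [179.9, 0.2, -174.6]
contact_force: [-0.5, 0.8, -1.6]
grip_width: 0.0384
grasp_force: 40.0
```

```bash
python3 - <<'E'
from h import *
s=state();c=cp("wrist");img=r.snapshot("wrist");inhand(s,c,img,n=19,zb=27.7);rel(s,[541.2,-30.3,105],170.85)
E
```

```text
t46.12 tcp [435.2 276.2 106.7] rpy [ 179.89    0.2  -174.6 ] F [-0.5  0.8 -1.6] w38.4 gf40.0
expect px [278.57732182 177.2702556 ] range 39.0 221.0 [(np.int32(549), array([ 47.7 ,   0.32, -35.7 ]))]
delta [ -76.7 -315.1    1.3] ang [0.0023 0.0033 0.254 ] yaw -189.2
```

>>> step_arm(rows=[{"delta_pos": [-2.5, -10, 0], "angular": [0, 0, 0.03]}, {"delta_pos": [-8, -33, 0], "angular": [0, 0, 0.07]}, {"delta_pos": [-16, -66, 0], "angular": [0, 0, 0.11]}, {"delta_pos": [-25, -103, 0], "angular": [0, 0, 0.15]}, {"delta_pos": [-34, -140, 0], "angular": [0, 0, 0.19]}, {"delta_pos": [-43, -177, 0], "angular": [0, 0, 0.225]}, {"delta_pos": [-52, -213, 0], "angular": [0, 0, 0.254]}, {"delta_pos": [-60, -247, 0], "angular": [0, 0, 0.254]}])

```text
clock: 46.83
tcp_pos: [0.5163, 0.0317, 0.1025]
eef_rot: [-179.9, -0.1, 170.6]
contact_force: [0.8, 0.2, -0.7]
grip_width: 0.0388
grasp_force: 40.0
```

>>> step_arm(rows=[{"delta_pos": [-14, -26, 0], "angular": [0, 0, 0]}, {"delta_pos": [-25, -47, 0], "angular": [0, 0, 0]}, {"delta_pos": [-31, -58, 0], "angular": [0, 0, 0]}, {"delta_pos": [-33, -61.7, 0], "angular": [0, 0, 0]}, {"delta_pos": [-33, -61.7, 0], "angular": [0, 0, 0]}, {"delta_pos": [-33, -61.7, 0], "angular": [0, 0, 0]}, {"delta_pos": [-33, -61.7, 0], "angular": [0, 0, 0]}, {"delta_pos": [-33, -61.7, 0], "angular": [0, 0, 0]}])

```text
clock: 47.5
tcp_pos: [0.5394, -0.0292, 0.1038]
eef_rot: [180.0, -0.0, 171.0]
contact_force: [-0.1, 0.9, -0.0]
grip_width: 0.0388
grasp_force: 40.0
```

```bash
python3 - <<'E'
from h import *
s=state();rel(s,[540.9,-30.2,76],170.85)
E
```

```text
t47.50 tcp [539.4 -29.2 103.8] rpy [ 1.7996e+02 -2.0000e-02  1.7100e+02] F [-0.1  0.9 -0. ] w38.8 gf40.0
delta [-1.6 -0.8 27.8] ang [ 0.0006 -0.0004  0.0026] yaw 170.8
```

>>> step_arm(rows=[{"delta_pos": [-1.5, -0.4, 0], "angular": [0, 0, 0.001]}, {"delta_pos": [-1.5, -0.4, 4], "angular": [0, 0, 0.001]}, {"delta_pos": [-1.5, -0.4, 9], "angular": [0, 0, 0.001]}, {"delta_pos": [-1.5, -0.4, 13], "angular": [0, 0, 0.001]}, {"delta_pos": [-1.5, -0.4, 15], "angular": [0, 0, 0.001]}, {"delta_pos": [-1.5, -0.4, 16], "angular": [0, 0, 0.001]}, {"delta_pos": [-1.5, -0.4, 16], "angular": [0, 0, 0.001]}, {"delta_pos": [-1.5, -0.4, 16], "angular": [0, 0, 0.001]}])

```text
clock: 48.17
tcp_pos: [0.5412, -0.0317, 0.0878]
eef_rot: [-180.0, -0.0, 170.8]
contact_force: [-0.2, 0.2, 0.2]
grip_width: 0.0388
grasp_force: 40.0
```

```bash
python3 - <<'E'
from h import *
s=state();rel(s,[540.9,-30.2,49],170.85)
E
```

```text
t48.17 tcp [541.2 -31.7  87.8] rpy [-180.    -0.   170.8] F [-0.2  0.2  0.2] w38.8 gf40.0
delta [ 0.6  1.4 38.8] ang [-0.    -0.    -0.001] yaw 170.8
```

>>> step_arm(rows=[{"delta_pos": [0.5, 1.3, 0], "angular": [0, 0, 0]}, {"delta_pos": [0.5, 1.3, 5], "angular": [0, 0, 0]}, {"delta_pos": [0.5, 1.3, 10], "angular": [0, 0, 0]}, {"delta_pos": [0.5, 1.3, 15], "angular": [0, 0, 0]}, {"delta_pos": [0.5, 1.3, 20], "angular": [0, 0, 0]}, {"delta_pos": [0.5, 1.3, 25], "angular": [0, 0, 0]}, {"delta_pos": [0.5, 1.3, 30], "angular": [0, 0, 0]}, {"delta_pos": [0.5, 1.3, 33], "angular": [0, 0, 0]}])

```text
clock: 48.83
tcp_pos: [0.5405, -0.0303, 0.0539]
eef_rot: [-180.0, -0.1, 170.8]
contact_force: [-0.4, 0.3, -0.7]
grip_width: 0.0385
grasp_force: 40.0
```

>>> step_arm(rows=[{"delta_pos": [0, 0, 1], "angular": [0, 0, 0]}, {"delta_pos": [0, 0, 2], "angular": [0, 0, 0]}, {"delta_pos": [0, 0, 3], "angular": [0, 0, 0]}, {"delta_pos": [0, 0, 4], "angular": [0, 0, 0]}, {"delta_pos": [0, 0, 4.5], "angular": [0, 0, 0]}, {"delta_pos": [0, 0, 4.5], "angular": [0, 0, 0]}, {"delta_pos": [0, 0, 4.5], "angular": [0, 0, 0]}, {"delta_pos": [0, 0, 4.5], "angular": [0, 0, 0]}])

```text
clock: 49.5
tcp_pos: [0.541, -0.0303, 0.0504]
eef_rot: [180.0, 0.0, 170.8]
contact_force: [-0.1, -0.2, -0.3]
grip_width: 0.0382
grasp_force: 40.0
```

>>> step_arm(claw=0.7, rows=[{"delta_pos": [0, 0, 0], "angular": [0, 0, 0]}, {"delta_pos": [0, 0, 0], "angular": [0, 0, 0]}, {"delta_pos": [0, 0, 0], "angular": [0, 0, 0]}, {"delta_pos": [0, 0, 0], "angular": [0, 0, 0]}, {"delta_pos": [0, 0, -15], "angular": [0, 0, 0]}, {"delta_pos": [0, 0, -40], "angular": [0, 0, 0]}, {"delta_pos": [0, 0, -75], "angular": [0, 0, 0]}, {"delta_pos": [0, 0, -110], "angular": [0, 0, 0]}])

```text
clock: 50.17
tcp_pos: [0.5401, -0.0303, 0.1611]
eef_rot: [-180.0, -0.1, 170.8]
contact_force: [-0.1, 0.1, -0.9]
grip_width: 0.0614
grasp_force: 0.0
```

>>> step_arm(rows=[{"delta_pos": [8, 16, -25], "angular": [0, 0, -0.02]}, {"delta_pos": [20, 40, -40], "angular": [0, 0, -0.05]}, {"delta_pos": [34, 68, -55], "angular": [0, 0, -0.08]}, {"delta_pos": [49, 98, -65], "angular": [0, 0, -0.11]}, {"delta_pos": [64, 128, -70], "angular": [0, 0, -0.14]}, {"delta_pos": [80, 160, -70], "angular": [0, 0, -0.17]}, {"delta_pos": [95, 190, -70], "angular": [0, 0, -0.18]}, {"delta_pos": [110, 220, -70], "angular": [0, 0, -0.18]}])

```text
clock: 50.83
tcp_pos: [0.4668, 0.2059, 0.2307]
eef_rot: [180.0, 0.0, -178.9]
contact_force: [0.2, 0.7, 0.4]
grip_width: 0.0616
grasp_force: 0.0
```

>>> step_arm(rows=[{"delta_pos": [9, 32, 0], "angular": [0, 0, 0]}, {"delta_pos": [18, 64, 0], "angular": [0, 0, 0]}, {"delta_pos": [27, 95, 0], "angular": [0, 0, 0]}, {"delta_pos": [33, 114, 0], "angular": [0, 0, 0]}, {"delta_pos": [35, 121, 0], "angular": [0, 0, 0]}, {"delta_pos": [35, 121, 0], "angular": [0, 0, 0]}, {"delta_pos": [35, 121, 0], "angular": [0, 0, 0]}, {"delta_pos": [35, 121, 0], "angular": [0, 0, 0]}])

```text
clock: 51.5
tcp_pos: [0.4312, 0.3226, 0.2302]
eef_rot: [-179.9, 0.0, -179.0]
contact_force: [-0.4, -0.7, 0.4]
grip_width: 0.0617
grasp_force: 0.0
```

```bash
python3 - <<'E'
from h import *
s,c,img,p=look()
rel(s,[419.1,333.1,-18],181.1)
E
```

```text
t51.50 tcp [431.2 322.6 230.2] rpy [-179.93    0.01 -179.04] F [-0.4 -0.7  0.4] w61.7 gf0.0
[[695.36 327.49 470.62  42.72 -89.23 280.65 348.45]
 [558.71 658.36 121.51  34.13 -89.77 521.38 264.51]
 [522.2  618.31 134.25  27.64 -89.58 498.64 240.58]
 [558.25 375.38 153.61  42.1   -0.89 317.12 259.39]
 [418.82 333.02 124.35  41.52   1.07 287.92 156.63]]
delta [ 12.   11.  248.2] ang [-0.  0. -0.] yaw -178.9
```

>>> step_arm(rows=[{"delta_pos": [5, 4, 25], "angular": [0, 0, 0]}, {"delta_pos": [9, 8, 60], "angular": [0, 0, 0]}, {"delta_pos": [12, 10, 95], "angular": [0, 0, 0]}, {"delta_pos": [12, 10, 130], "angular": [0, 0, 0]}, {"delta_pos": [12, 10, 165], "angular": [0, 0, 0]}, {"delta_pos": [12, 10, 195], "angular": [0, 0, 0]}, {"delta_pos": [12, 10, 220], "angular": [0, 0, 0]}, {"delta_pos": [12, 10, 235], "angular": [0, 0, 0]}])

```text
clock: 52.22
tcp_pos: [0.4177, 0.3318, -0.0073]
eef_rot: [-179.8, -0.1, -179.0]
contact_force: [0.1, -0.4, -0.7]
grip_width: 0.0618
grasp_force: 0.0
```

>>> step_arm(rows=[{"delta_pos": [0, 0, 6], "angular": [0, 0, 0]}, {"delta_pos": [0, 0, 10], "angular": [0, 0, 0]}, {"delta_pos": [0, 0, 11], "angular": [0, 0, 0]}, {"delta_pos": [0, 0, 11], "angular": [0, 0, 0]}, {"delta_pos": [0, 0, 11], "angular": [0, 0, 0]}, {"delta_pos": [0, 0, 11], "angular": [0, 0, 0]}, {"delta_pos": [0, 0, 11], "angular": [0, 0, 0]}, {"delta_pos": [0, 0, 11], "angular": [0, 0, 0]}])

```text
clock: 52.88
tcp_pos: [0.4182, 0.3347, -0.0152]
eef_rot: [180.0, 0.0, -178.9]
contact_force: [0.3, 0.2, -0.0]
grip_width: 0.0616
grasp_force: 0.0
```

```bash
python3 - <<'E'
from h import *
s=state();rel(s,[418.8,333,-28],181.07)
E
```

```text
t52.88 tcp [418.2 334.7 -15.2] rpy [ 1.7997e+02  4.0000e-02 -1.7888e+02] F [ 0.3  0.2 -0. ] w61.6 gf0.0
delta [-0.5 -1.8 12.8] ang [0.0005 0.0007 0.0008] yaw -178.9
```

>>> step_arm(rows=[{"delta_pos": [-0.5, -1.6, 1], "angular": [0, 0, 0]}, {"delta_pos": [-0.5, -1.6, 3], "angular": [0, 0, 0]}, {"delta_pos": [-0.5, -1.6, 5], "angular": [0, 0, 0]}, {"delta_pos": [-0.5, -1.6, 8], "angular": [0, 0, 0]}, {"delta_pos": [-0.5, -1.6, 10], "angular": [0, 0, 0]}, {"delta_pos": [-0.5, -1.6, 12], "angular": [0, 0, 0]}, {"delta_pos": [-0.5, -1.6, 12.8], "angular": [0, 0, 0]}, {"delta_pos": [-0.5, -1.6, 12.8], "angular": [0, 0, 0]}])

```text
clock: 53.55
tcp_pos: [0.4183, 0.3328, -0.0288]
eef_rot: [-180.0, -0.0, -178.9]
contact_force: [-0.2, -0.0, 0.5]
grip_width: 0.0617
grasp_force: 0.0
```

>>> step_arm(claw=0.0, grip_force=40, rows=[{"delta_pos": [0, 0, 0], "angular": [0, 0, 0]}, {"delta_pos": [0, 0, 0], "angular": [0, 0, 0]}, {"delta_pos": [0, 0, 0], "angular": [0, 0, 0]}, {"delta_pos": [0, 0, 0], "angular": [0, 0, 0]}, {"delta_pos": [0, 0, 0], "angular": [0, 0, 0]}, {"delta_pos": [0, 0, 0], "angular": [0, 0, 0]}, {"delta_pos": [0, 0, 0], "angular": [0, 0, 0]}, {"delta_pos": [0, 0, 0], "angular": [0, 0, 0]}])

```text
clock: 54.22
tcp_pos: [0.4186, 0.333, -0.0284]
eef_rot: [180.0, 0.0, -178.9]
contact_force: [0.2, 0.4, 0.6]
grip_width: 0.0388
grasp_force: 40.0
```

>>> step_arm(rows=[{"delta_pos": [0, 0, -8], "angular": [0, 0, 0]}, {"delta_pos": [0, 0, -22], "angular": [0, 0, 0]}, {"delta_pos": [0, 0, -42], "angular": [0, 0, 0]}, {"delta_pos": [0, 0, -65], "angular": [0, 0, 0]}, {"delta_pos": [0, 0, -90], "angular": [0, 0, 0]}, {"delta_pos": [0, 0, -110], "angular": [0, 0, 0]}, {"delta_pos": [0, 0, -126], "angular": [0, 0, 0]}, {"delta_pos": [0, 0, -132], "angular": [0, 0, 0]}])

```text
clock: 54.88
tcp_pos: [0.4195, 0.3337, 0.1062]
eef_rot: [179.9, 0.2, -178.9]
contact_force: [0.3, 0.2, -1.4]
grip_width: 0.0388
grasp_force: 40.0
```

```bash
python3 - <<'E'
from h import *
s=state();c=cp("wrist");img=r.snapshot("wrist");inhand(s,c,img,n=19,zb=27.7);rel(s,[541.2,-30.3,105],170.85)
E
```

```text
t54.88 tcp [419.5 333.7 106.2] rpy [ 1.7988e+02  1.7000e-01 -1.7889e+02] F [ 0.3  0.2 -1.4] w38.8 gf40.0
expect px [278.72930135 177.38133401] range 58.0 255.0 [(np.int32(521), array([ 47.7 ,   0.06, -35.7 ]))]
delta [-114.6 -366.3    0.8] ang [0.0024 0.0027 0.179 ] yaw -189.2
```

>>> step_arm(rows=[{"delta_pos": [-3, -10, 0], "angular": [0, 0, 0.02]}, {"delta_pos": [-10, -33, 0], "angular": [0, 0, 0.04]}, {"delta_pos": [-20, -66, 0], "angular": [0, 0, 0.07]}, {"delta_pos": [-31, -101, 0], "angular": [0, 0, 0.1]}, {"delta_pos": [-42, -137, 0], "angular": [0, 0, 0.13]}, {"delta_pos": [-53, -173, 0], "angular": [0, 0, 0.16]}, {"delta_pos": [-64, -209, 0], "angular": [0, 0, 0.179]}, {"delta_pos": [-76, -244, 0], "angular": [0, 0, 0.179]}])

```text
clock: 55.6
tcp_pos: [0.4981, 0.0872, 0.1021]
eef_rot: [-179.9, -0.1, 170.7]
contact_force: [0.5, -0.0, -1.9]
grip_width: 0.0387
grasp_force: 40.0
```

>>> step_arm(rows=[{"delta_pos": [-18, -34, 0], "angular": [0, 0, 0]}, {"delta_pos": [-35, -66, 0], "angular": [0, 0, 0]}, {"delta_pos": [-49, -93, 0], "angular": [0, 0, 0]}, {"delta_pos": [-57, -109, 0], "angular": [0, 0, 0]}, {"delta_pos": [-59.5, -113.4, 0], "angular": [0, 0, 0]}, {"delta_pos": [-59.5, -113.4, 0], "angular": [0, 0, 0]}, {"delta_pos": [-59.5, -113.4, 0], "angular": [0, 0, 0]}, {"delta_pos": [-59.5, -113.4, 0], "angular": [0, 0, 0]}])

```text
clock: 56.27
tcp_pos: [0.5391, -0.029, 0.103]
eef_rot: [180.0, -0.1, 171.0]
contact_force: [0.2, 1.2, -0.7]
grip_width: 0.0385
grasp_force: 40.0
```

>>> step_arm(rows=[{"delta_pos": [0, 0, 0], "angular": [0, 0, 0]}, {"delta_pos": [0, 0, 0], "angular": [0, 0, 0]}, {"delta_pos": [0, 0, 0], "angular": [0, 0, 0]}, {"delta_pos": [0, 0, 0], "angular": [0, 0, 0]}, {"delta_pos": [0, 0, 0], "angular": [0, 0, 0]}, {"delta_pos": [0, 0, 0], "angular": [0, 0, 0]}, {"delta_pos": [0, 0, 0], "angular": [0, 0, 0]}, {"delta_pos": [0, 0, 0], "angular": [0, 0, 0]}])

```text
clock: 56.93
tcp_pos: [0.54, -0.031, 0.1035]
eef_rot: [-180.0, 0.0, 170.9]
contact_force: [0.0, -0.8, -0.3]
grip_width: 0.0383
grasp_force: 40.0
```

```bash
python3 - <<'E'
from h import *
s=state();rel(s,[540.9,-30.2,57],170.85)
E
```

```text
t56.93 tcp [540.  -31.  103.5] rpy [-180.      0.    170.85] F [ 0.  -0.8 -0.3] w38.3 gf40.0
delta [-0.8  1.  46.5] ang [-0.0001  0.0001  0.0001] yaw 170.8
```

>>> step_arm(rows=[{"delta_pos": [-0.8, 0.9, 0], "angular": [0, 0, 0]}, {"delta_pos": [-0.8, 0.9, 3], "angular": [0, 0, 0]}, {"delta_pos": [-0.8, 0.9, 8], "angular": [0, 0, 0]}, {"delta_pos": [-0.8, 0.9, 14], "angular": [0, 0, 0]}, {"delta_pos": [-0.8, 0.9, 20], "angular": [0, 0, 0]}, {"delta_pos": [-0.8, 0.9, 25], "angular": [0, 0, 0]}, {"delta_pos": [-0.8, 0.9, 28], "angular": [0, 0, 0]}, {"delta_pos": [-0.8, 0.9, 28], "angular": [0, 0, 0]}])

```text
clock: 57.6
tcp_pos: [0.5402, -0.0302, 0.0745]
eef_rot: [-180.0, -0.1, 170.9]
contact_force: [-0.8, -0.5, -1.4]
grip_width: 0.0389
grasp_force: 40.0
```

>>> step_arm(rows=[{"delta_pos": [0, 0, 4], "angular": [0, 0, 0]}, {"delta_pos": [0, 0, 8], "angular": [0, 0, 0]}, {"delta_pos": [0, 0, 12], "angular": [0, 0, 0]}, {"delta_pos": [0, 0, 15], "angular": [0, 0, 0]}, {"delta_pos": [0, 0, 17], "angular": [0, 0, 0]}, {"delta_pos": [0, 0, 17.5], "angular": [0, 0, 0]}, {"delta_pos": [0, 0, 18], "angular": [0, 0, 0]}, {"delta_pos": [0, 0, 18], "angular": [0, 0, 0]}])

```text
clock: 58.27
tcp_pos: [0.541, -0.0302, 0.0576]
eef_rot: [-180.0, 0.0, 170.9]
contact_force: [0.1, 0.4, -1.3]
grip_width: 0.0391
grasp_force: 40.0
```

>>> step_arm(claw=0.7, rows=[{"delta_pos": [0, 0, 0], "angular": [0, 0, 0]}, {"delta_pos": [0, 0, 0], "angular": [0, 0, 0]}, {"delta_pos": [0, 0, 0], "angular": [0, 0, 0]}, {"delta_pos": [0, 0, 0], "angular": [0, 0, 0]}, {"delta_pos": [0, 0, -15], "angular": [0, 0, 0]}, {"delta_pos": [0, 0, -40], "angular": [0, 0, 0]}, {"delta_pos": [0, 0, -75], "angular": [0, 0, 0]}, {"delta_pos": [0, 0, -110], "angular": [0, 0, 0]}])

```text
clock: 58.93
tcp_pos: [0.54, -0.0302, 0.1683]
eef_rot: [-180.0, -0.1, 170.9]
contact_force: [1.6, 1.0, 1.3]
grip_width: 0.0616
grasp_force: 0.0
```

>>> step_arm(rows=[{"delta_pos": [-10, -28, -15], "angular": [0, 0, 0]}, {"delta_pos": [-22, -60, -30], "angular": [0, 0, 0]}, {"delta_pos": [-34, -95, -40], "angular": [0, 0, 0]}, {"delta_pos": [-47, -130, -40], "angular": [0, 0, 0]}, {"delta_pos": [-60, -165, -40], "angular": [0, 0, 0]}, {"delta_pos": [-73, -200, -40], "angular": [0, 0, 0]}, {"delta_pos": [-84, -230, -40], "angular": [0, 0, 0]}, {"delta_pos": [-91, -249, -40], "angular": [0, 0, 0]}])

```text
clock: 59.6
tcp_pos: [0.5905, -0.2952, 0.2074]
eef_rot: [-179.9, 0.0, 170.6]
contact_force: [-0.2, 0.9, 0.1]
grip_width: 0.0617
grasp_force: 0.0
```

>>> step_arm(rows=[{"delta_pos": [0, 0, 0], "angular": [0, 0, 0]}, {"delta_pos": [0, 0, 0], "angular": [0, 0, 0]}, {"delta_pos": [0, 0, 0], "angular": [0, 0, 0]}, {"delta_pos": [0, 0, 0], "angular": [0, 0, 0]}, {"delta_pos": [0, 0, 0], "angular": [0, 0, 0]}, {"delta_pos": [0, 0, 0], "angular": [0, 0, 0]}, {"delta_pos": [0, 0, 0], "angular": [0, 0, 0]}, {"delta_pos": [0, 0, 0], "angular": [0, 0, 0]}])

```text
clock: 60.27
tcp_pos: [0.5913, -0.2901, 0.2077]
eef_rot: [180.0, 0.0, 170.9]
contact_force: [0.1, 0.1, -0.1]
grip_width: 0.0621
grasp_force: 0.0
```

```bash
python3 - <<'E'
from h import *
s=state();c=cp("wrist");img=r.snapshot("wrist");np.savez("w5.npz",img=img,**c)
h=cv2.cvtColor(img,cv2.COLOR_RGB2HSV);np.set_printoptions(suppress=True,precision=2,linewidth=150)
p=rects(c,(h[...,1]<60)&(h[...,2]>110),.010,400,12000);print(p)
t=r.snapshot("top");np.save("t3.npy",t);ct=cp("top")
p=rects(ct,(cv2.cvtColor(t,cv2.COLOR_RGB2HSV)[...,1]<60)&(t.max(2)>120),.010,200,1500);print(p[(abs(p[:,0]-640)<80)])
E
```

```text
t60.27 tcp [ 591.3 -290.1  207.7] rpy [1.8000e+02 1.0000e-02 1.7089e+02] F [ 0.1  0.1 -0.1] w62.1 gf0.0
[[ 644.07 -465.15  101.5    92.61  -71.34  145.45  235.55]
 [ 644.48 -309.24  124.11   41.08   -9.38  270.39  215.54]
 [ 548.58 -606.15   88.65   31.64  -23.66    7.85  186.34]
 [ 588.5   -75.1   104.36   27.21   81.38  464.48  142.07]
 [ 479.81  -57.67  104.33   27.68   80.88  479.99   36.51]
 [ 550.33   14.63  162.53   36.66    4.05  548.87  109.46]]
[[ 717.53 -504.31  246.78   40.64  -10.79  411.43  166.15]]
```

```bash
python3 - <<'E'
from h import *
s=state();rel(s,[644.5,-309.2,-9],170.62)
E
```

```text
t60.37 tcp [ 591.2 -290.4  207.6] rpy [-1.8000e+02  1.0000e-02  1.7087e+02] F [ 0.4 -0.6  0.4] w61.6 gf0.0
delta [-55.6 -10.1 216.6] ang [-0.      0.0001  0.0044] yaw 170.6
```

>>> step_arm(claw=0.5, rows=[{"delta_pos": [-8, -2, 20], "angular": [0, 0, 0.004]}, {"delta_pos": [-22, -4, 50], "angular": [0, 0, 0.004]}, {"delta_pos": [-38, -7, 80], "angular": [0, 0, 0.004]}, {"delta_pos": [-50, -9, 110], "angular": [0, 0, 0.004]}, {"delta_pos": [-55.5, -10, 135], "angular": [0, 0, 0.004]}, {"delta_pos": [-55.5, -10, 150], "angular": [0, 0, 0.004]}, {"delta_pos": [-55.5, -10, 155], "angular": [0, 0, 0.004]}, {"delta_pos": [-55.5, -10, 155], "angular": [0, 0, 0.004]}])

```text
clock: 61.03
tcp_pos: [0.6433, -0.3088, 0.0515]
eef_rot: [180.0, -0.1, 170.6]
contact_force: [-0.2, -0.1, 1.7]
grip_width: 0.0442
grasp_force: 0.0
```

>>> step_arm(rows=[{"delta_pos": [0, 0, 8], "angular": [0, 0, 0]}, {"delta_pos": [0, 0, 20], "angular": [0, 0, 0]}, {"delta_pos": [0, 0, 32], "angular": [0, 0, 0]}, {"delta_pos": [0, 0, 44], "angular": [0, 0, 0]}, {"delta_pos": [0, 0, 54], "angular": [0, 0, 0]}, {"delta_pos": [0, 0, 60], "angular": [0, 0, 0]}, {"delta_pos": [0, 0, 61.5], "angular": [0, 0, 0]}, {"delta_pos": [0, 0, 61.5], "angular": [0, 0, 0]}])

```text
clock: 61.7
tcp_pos: [0.644, -0.309, -0.0097]
eef_rot: [180.0, -0.1, 170.6]
contact_force: [-0.2, -0.7, -0.5]
grip_width: 0.0439
grasp_force: 0.0
```

```bash
python3 - <<'E'
from h import *
s=state();rel(s,[644.5,-309.2,-9],170.62)
E
```

```text
t61.70 tcp [ 644.  -309.    -9.7] rpy [ 1.7999e+02 -6.0000e-02  1.7063e+02] F [-0.2 -0.7 -0.5] w43.9 gf0.0
delta [-0.5 -0.1 -0.7] ang [ 0.0002 -0.001   0.0002] yaw 170.6
```

>>> step_arm(claw=0.0, grip_force=40, rows=[{"delta_pos": [-0.5, 0, 0], "angular": [0, 0, 0]}, {"delta_pos": [-0.5, 0, 0], "angular": [0, 0, 0]}, {"delta_pos": [-0.5, 0, 0], "angular": [0, 0, 0]}, {"delta_pos": [-0.5, 0, 0], "angular": [0, 0, 0]}, {"delta_pos": [-0.5, 0, 0], "angular": [0, 0, 0]}, {"delta_pos": [-0.5, 0, 0], "angular": [0, 0, 0]}, {"delta_pos": [-0.5, 0, 0], "angular": [0, 0, 0]}, {"delta_pos": [-0.5, 0, 0], "angular": [0, 0, 0]}])

```text
clock: 62.37
tcp_pos: [0.6452, -0.3094, -0.0085]
eef_rot: [-180.0, 0.0, 170.6]
contact_force: [-1.5, 0.8, 2.8]
grip_width: 0.0155
grasp_force: 40.0
```

>>> step_arm(rows=[{"delta_pos": [0, 0, -8], "angular": [0, 0, 0]}, {"delta_pos": [0, 0, -22], "angular": [0, 0, 0]}, {"delta_pos": [0, 0, -44], "angular": [0, 0, 0]}, {"delta_pos": [0, 0, -70], "angular": [0, 0, 0]}, {"delta_pos": [0, 0, -97], "angular": [0, 0, 0]}, {"delta_pos": [0, 0, -120], "angular": [0, 0, 0]}, {"delta_pos": [0, 0, -132], "angular": [0, 0, 0]}, {"delta_pos": [0, 0, -136], "angular": [0, 0, 0]}])

```text
clock: 63.03
tcp_pos: [0.6463, -0.31, 0.1304]
eef_rot: [-179.9, 0.2, 170.6]
contact_force: [-0.9, -1.0, -2.8]
grip_width: 0.0157
grasp_force: 40.0
```

```bash
python3 - <<'E'
from h import *
s=state();c=cp("wrist");img=r.snapshot("wrist");inhand(s,c,img,n=19,zb=11.7);rel(s,[541.2,-30.3,125],170.85)
E
```

```text
t63.03 tcp [ 646.3 -310.   130.4] rpy [-179.94    0.25  170.62] F [-0.9 -1.  -2.8] w15.7 gf40.0
expect px [278.97084455 170.12696393] range 38.0 216.0 [(np.int32(460), array([ 49.74,   0.17, -19.71]))]
delta [149.3 258.8   4.4] ang [-0.0011  0.0043 -0.0041] yaw 170.8
```

>>> step_arm(rows=[{"delta_pos": [5, 9, 0], "angular": [0, 0, 0]}, {"delta_pos": [17, 29, 0], "angular": [0, 0, 0]}, {"delta_pos": [33, 58, 0], "angular": [0, 0, 0]}, {"delta_pos": [50, 88, 0], "angular": [0, 0, 0]}, {"delta_pos": [67, 118, 0], "angular": [0, 0, 0]}, {"delta_pos": [84, 148, 0], "angular": [0, 0, -0.004]}, {"delta_pos": [101, 178, 0], "angular": [0, 0, -0.004]}, {"delta_pos": [118, 207, 0], "angular": [0, 0, -0.004]}])

```text
clock: 63.75
tcp_pos: [0.5594, -0.0832, 0.1252]
eef_rot: [180.0, -0.2, 170.9]
contact_force: [0.8, 1.2, -3.0]
grip_width: 0.0155
grasp_force: 40.0
```

>>> step_arm(rows=[{"delta_pos": [15, 26, 0], "angular": [0, 0, 0]}, {"delta_pos": [25, 43, 0], "angular": [0, 0, 0]}, {"delta_pos": [29, 50, 0], "angular": [0, 0, 0]}, {"delta_pos": [30, 51.8, 0], "angular": [0, 0, 0]}, {"delta_pos": [30, 51.8, 0], "angular": [0, 0, 0]}, {"delta_pos": [30, 51.8, 0], "angular": [0, 0, 0]}, {"delta_pos": [30, 51.8, 0], "angular": [0, 0, 0]}, {"delta_pos": [30, 51.8, 0], "angular": [0, 0, 0]}])

```text
clock: 64.42
tcp_pos: [0.5411, -0.0314, 0.1269]
eef_rot: [-180.0, 0.0, 170.7]
contact_force: [0.1, 0.1, -2.6]
grip_width: 0.0154
grasp_force: 40.0
```

>>> step_arm(rows=[{"delta_pos": [0, 0, 0], "angular": [0, 0, 0]}, {"delta_pos": [0, 0, 0], "angular": [0, 0, 0]}, {"delta_pos": [0, 0, 0], "angular": [0, 0, 0]}, {"delta_pos": [0, 0, 0], "angular": [0, 0, 0]}, {"delta_pos": [0, 0, 0], "angular": [0, 0, 0]}, {"delta_pos": [0, 0, 0], "angular": [0, 0, 0]}, {"delta_pos": [0, 0, 0], "angular": [0, 0, 0]}, {"delta_pos": [0, 0, 0], "angular": [0, 0, 0]}])

```text
clock: 65.08
tcp_pos: [0.5408, -0.0299, 0.127]
eef_rot: [-180.0, 0.0, 170.9]
contact_force: [0.4, -0.3, -2.5]
grip_width: 0.0156
grasp_force: 40.0
```

```bash
python3 - <<'E'
from h import *
s=state();c=cp("wrist");img=r.snapshot("wrist");inhand(s,c,img,n=19,zb=10.5);rel(s,[542.4,-30.5,83.5],170.85)
E
```

```text
t65.08 tcp [540.8 -29.9 127. ] rpy [-180.      0.    170.86] F [ 0.4 -0.3 -2.5] w15.6 gf40.0
expect px [278.97316297 169.64758359] range 67.0 237.0 [(np.int32(120), array([ 52.86,  -0.13, -18.5 ])), (np.int32(1), array([ 53.24,   4.87, -18.5 ])), (np.int32(1), array([ 51.77,   5.86, -18.5 ])), (np.int32(109), array([ 45.82,   0.42, -18.5 ])), (np.int32(182), array([ 39.24,  -0.67, -18.5 ]))]
delta [-1.7 -0.3 43.5] ang [-0.      0.      0.0002] yaw 170.8
```

>>> step_arm(rows=[{"delta_pos": [-1.7, -0.3, 0], "angular": [0, 0, 0]}, {"delta_pos": [-1.7, -0.3, 4], "angular": [0, 0, 0]}, {"delta_pos": [-1.7, -0.3, 10], "angular": [0, 0, 0]}, {"delta_pos": [-1.7, -0.3, 16], "angular": [0, 0, 0]}, {"delta_pos": [-1.7, -0.3, 21], "angular": [0, 0, 0]}, {"delta_pos": [-1.7, -0.3, 25], "angular": [0, 0, 0]}, {"delta_pos": [-1.7, -0.3, 28], "angular": [0, 0, 0]}, {"delta_pos": [-1.7, -0.3, 30], "angular": [0, 0, 0]}])

```text
clock: 65.8
tcp_pos: [0.5421, -0.0304, 0.0964]
eef_rot: [-180.0, -0.0, 170.9]
contact_force: [0.7, 0.2, -3.4]
grip_width: 0.0154
grasp_force: 40.0
```

```bash
python3 - <<'E'
from h import *
s=state();rel(s,[542.4,-30.5,83.5],170.85)
E
```

```text
t65.80 tcp [542.1 -30.4  96.4] rpy [-1.8000e+02 -4.0000e-02  1.7086e+02] F [ 0.7  0.2 -3.4] w15.4 gf40.0
delta [-0.3 -0.  12.9] ang [-0.0001 -0.0007  0.0002] yaw 170.8
```

Past the pin noses with no contact force. I go home.

>>> step_arm(rows=[{"delta_pos": [-0.3, 0, 2], "angular": [0, 0, 0]}, {"delta_pos": [-0.3, 0, 4], "angular": [0, 0, 0]}, {"delta_pos": [-0.3, 0, 6], "angular": [0, 0, 0]}, {"delta_pos": [-0.3, 0, 8], "angular": [0, 0, 0]}, {"delta_pos": [-0.3, 0, 10], "angular": [0, 0, 0]}, {"delta_pos": [-0.3, 0, 11], "angular": [0, 0, 0]}, {"delta_pos": [-0.3, 0, 12], "angular": [0, 0, 0]}, {"delta_pos": [-0.3, 0, 12], "angular": [0, 0, 0]}])

```text
clock: 66.47
tcp_pos: [0.5426, -0.0306, 0.0848]
eef_rot: [-180.0, -0.0, 170.9]
contact_force: [-0.2, 0.9, -3.1]
grip_width: 0.0153
grasp_force: 40.0
```

>>> step_arm(rows=[{"delta_pos": [0, 0, 0.3], "angular": [0, 0, 0]}, {"delta_pos": [0, 0, 0.6], "angular": [0, 0, 0]}, {"delta_pos": [0, 0, 1], "angular": [0, 0, 0]}, {"delta_pos": [0, 0, 1], "angular": [0, 0, 0]}, {"delta_pos": [0, 0, 1], "angular": [0, 0, 0]}, {"delta_pos": [0, 0, 1], "angular": [0, 0, 0]}, {"delta_pos": [0, 0, 1], "angular": [0, 0, 0]}, {"delta_pos": [0, 0, 1], "angular": [0, 0, 0]}])

```text
clock: 67.13
tcp_pos: [0.5427, -0.0306, 0.084]
eef_rot: [-180.0, 0.0, 170.9]
contact_force: [0.3, 0.7, -2.9]
grip_width: 0.0156
grasp_force: 40.0
```

>>> step_arm(rows=[{"delta_pos": [0, 0, 0.3], "angular": [0, 0, 0]}, {"delta_pos": [0, 0, 0.6], "angular": [0, 0, 0]}, {"delta_pos": [0, 0, 0.9], "angular": [0, 0, 0]}, {"delta_pos": [0, 0, 1.2], "angular": [0, 0, 0]}, {"delta_pos": [0, 0, 1.2], "angular": [0, 0, 0]}, {"delta_pos": [0, 0, 1.2], "angular": [0, 0, 0]}, {"delta_pos": [0, 0, 1.2], "angular": [0, 0, 0]}, {"delta_pos": [0, 0, 1.2], "angular": [0, 0, 0]}])

```text
clock: 67.8
tcp_pos: [0.5428, -0.0305, 0.0834]
eef_rot: [-180.0, 0.0, 170.9]
contact_force: [-2.6, 0.0, 5.0]
grip_width: 0.0157
grasp_force: 40.0
```

Contact came at z = 83.4 mm, which is the height of four plates fully home. I release and retreat.

>>> step_arm(claw=0.5, rows=[{"delta_pos": [0, 0, 0], "angular": [0, 0, 0]}, {"delta_pos": [0, 0, 0], "angular": [0, 0, 0]}, {"delta_pos": [0, 0, 0], "angular": [0, 0, 0]}, {"delta_pos": [0, 0, 0], "angular": [0, 0, 0]}, {"delta_pos": [0, 0, -15], "angular": [0, 0, 0]}, {"delta_pos": [0, 0, -45], "angular": [0, 0, 0]}, {"delta_pos": [0, 0, -80], "angular": [0, 0, 0]}, {"delta_pos": [0, 0, -120], "angular": [0, 0, 0]}])

```text
clock: 68.47
tcp_pos: [0.5415, -0.0305, 0.203]
eef_rot: [-180.0, -0.2, 170.9]
contact_force: [1.0, 0.9, -0.4]
grip_width: 0.0441
grasp_force: 0.0
```

>>> step_arm(rows=[{"delta_pos": [0, 20, -35], "angular": [0, 0, 0]}, {"delta_pos": [0, 45, -60], "angular": [0, 0, 0]}, {"delta_pos": [0, 75, -80], "angular": [0, 0, 0]}, {"delta_pos": [0, 105, -100], "angular": [0, 0, 0]}, {"delta_pos": [0, 130, -115], "angular": [0, 0, 0]}, {"delta_pos": [0, 145, -120], "angular": [0, 0, 0]}, {"delta_pos": [0, 150, -120], "angular": [0, 0, 0]}, {"delta_pos": [0, 150, -120], "angular": [0, 0, 0]}])

```text
clock: 69.13
tcp_pos: [0.5664, 0.1188, 0.3225]
eef_rot: [180.0, -0.0, 171.0]
contact_force: [0.4, 0.4, -0.8]
grip_width: 0.0442
grasp_force: 0.0
```

```bash
python3 - <<'E'
from h import *
s=state();a=r.snapshot("wrist");b=r.snapshot("scene")[160:280,100:380]
cv2.imwrite("pics/fin.png",np.vstack([cv2.resize(b,(700,300),interpolation=cv2.INTER_CUBIC),cv2.resize(a[60:260,0:467],(700,300))])[:,:,::-1])
E
```

```text
t69.13 tcp [566.4 118.8 322.5] rpy [ 1.7998e+02 -1.0000e-02  1.7099e+02] F [ 0.4  0.4 -0.8] w44.2 gf0.0
```

View pics/fin.png

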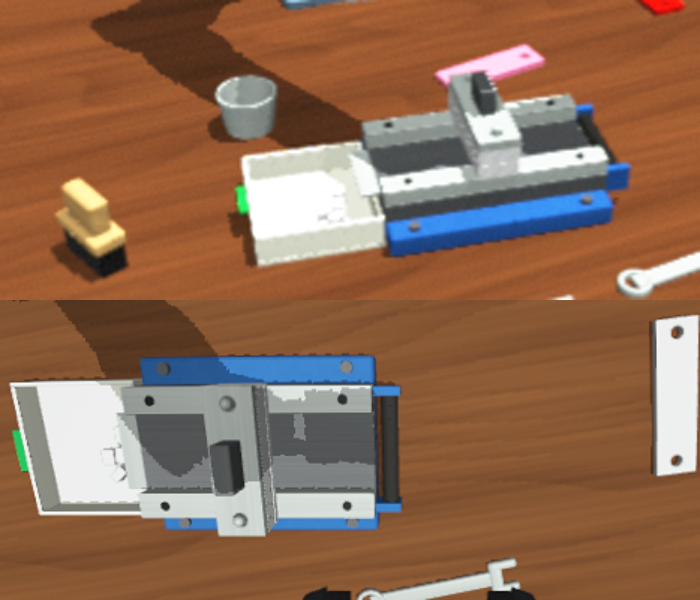

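The pictures show the stack flat on the pins at (490,125) with the top plate home and the pin noses through it. The channel is empty, the blanks are in the tray at (330,213) and the brush stands at (93,225). The long plate lies where it was.

```bash
python3 -c "
from workcell import r
print(r.finish_job())"
```

```text
the job is handed in; nothing more can be done
None
```

The cutter die is repacked and the job is handed in. The blanks are in the catch tray, four packing plates are on the pins with the top plate fully home, the brush is back in its place, and the long plate and other bench items were left alone.

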